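# Zero the comparator on the master, then slide the blank in

## Robot

A 6-joint arm with a two-finger parallel gripper is mounted at the origin on the work surface. World frame = base frame: x ahead of the robot, y to its left, z up, the work surface at z = 0. Lengths are in m, angles in rad, forces in N, time in s.
With the tool pointing down it reaches from about 0.3 to 0.875 m from the base axis. Payload 6.4 kg.
Tool frame: the origin (TCP) lies on the centre line of the jaws, within the pads' length; the fingertips stand 8 mm ahead of it and the grasp point (between the pads) lies 11 mm behind it (robot.nose_length is the distance from the TCP to the fingertips, in m); y points along the fingers, z is the direction in which the jaws open and shut, and the axes are right-handed (so a half turn about y gives the same grasp; the last joint's range is limited). The gripper opens to 88 mm and grips with 3 to 60 N. Pads are 18 mm wide; open, the fingers measure 123 mm over their backs; the gripper's body (75 mm by 187 mm) begins 45 mm behind the grasp point.
Start: joints at [-1.514, 0.181, 1.607, -0, 1.354, -0.206], TCP at [0.149, -0.555, 0.218] pointing down, gripper open.
Joint ranges: [-2.99, 2.99], [-0.89, 2.07], [0.3, 2.58], [-1.14, 4.28], [0, 2.63], [-3.12, 3.12]. Speed limits (rad/s): [2.57, 2.57, 3.01, 3.14, 3.14, 3.14].

## Interface

Orientations are given as a unit quaternion [w, x, y, z].
In Python, from station import robot gives the robot as it stands.
- The arm moves only by the tool move_arm, never from a script. Its argument "rows" is text: rows parted by semicolons, each of 4 numbers parted by spaces: the shift along the tool's x, y, z normalised to -1 to 1, where 1 is 50 cm, then the turn about the tool's y normalised to -1 to 1, where 1 is 2 rad. A call has exactly 8 rows; each row shifts and turns the commanded pose from where the row before left it, along the tool's axes as they then stand; what a row does not reach is not made up. A row lasts 1/12 s, in which the tool goes at most 41.7 mm and 7.16 degrees, less where a joint would pass 70% of its speed; a pose out of reach is approached as far as the arm can. A call with a number of a shift or a turn outside -1 to 1 is refused whole. A call with a gripper value outside its range is refused whole. "gripper" is the opening, from 0 (shut) to 1 (fully open), set as the call begins (left out, the last holds). The fingers move at their own pace and stop on an object; "grip_force" is the grip in N (left out, the last holds). Time passes only in rows, so rows that do not move let the fingers close, or fill a call up. It gives the time, the measured TCP pose, the force and the opening at its end, in the units of the state.
- robot.get_state(): the state, without advancing time (a new reading comes with each control period).
- robot.read_camera(name): name is "side" or "top"; returns (picture, depth): 420x560x3 uint8, red, green, blue; 420x560 float32, m along the optical axis (not along the pixel's ray), 0 where there is no reading.
- robot.camera_params(name): a dict with "camera_matrix" (3x3 intrinsics, pixels), "k1" (the pictures are not rectified: a ray, as slopes to the right and down, at radius r is drawn at 1 + k1 r^2 times it, then the intrinsics apply), "extrinsics" (4x4, takes a point from world to camera coordinates). Camera axes: x right, y up, looking along -z (the intrinsics and any distortion apply to the point x, -y, -z); pixel columns grow to the right and rows downward; lengths in m; the calibration is good to about 2 mm. A picture is of the moment at which its call begins. camera_params takes no time and is no camera call.
- robot.sign_off(): hands the job in, once; it reports no verdict.
Trained networks look in the newest picture that a camera, given by its name, has taken for a name from the list of things; names that differ only in an ending like _2 or _b are one class to them, and where a whole thing is asked for, a point or a joint stands for the part that bears it (a point fixed in the world has none). Each returns a list of dicts, best first, with "conf" (0 to 1); they miss things now and then, are a little off and sometimes report something else, mostly with a low value. They report only what shows in the picture. A call takes as long as a camera call. They do not tell look-alikes from the thing itself.
- robot.find_in(camera, target): "at" ([x, y, z] in m, in the coordinates of the camera as it stood for that picture, good to about 4 mm: the middle of the surface that is visible of it).
- robot.landmark_of(camera, target): "at" ([x, y, z] in m, in the coordinates of the camera as it stood for that picture, good to about 4 mm: a listed point, or the origin of a listed thing).
The state is a dict: "time": time; "qpos": joint angles; "qd": joint speeds; "tau": joint torques, N m; "position": TCP position; "orientation": TCP orientation; "contact_force": force on the tool from outside, world axes, zero at the start; "moment": the same for the moment, N m; "opening": opening from 0.0 (shut) to 1.0 (fully open).
Only numpy, scipy, OpenCV 4.12 (cv2) and the standard library are available. Lean on these libraries where they do the work, as an engineer would, in place of code of your own. Each camera call takes 0.05 s, during which the arm holds its last target.

## Task

Check the beech blank on the bench comparator: slide the aluminium master block along the track until its middle is under the contact, lower the head until the contact is pressed in by about half a turn of the needle, then turn the bezel to bring its red zero mark under the needle, and let go. Then slide the blank along the track so that it shoves the master out and its own middle lies under the contact, leaving the zero setting undisturbed so that the dial shows the blank's error. Keep both blocks in the track, never drive the contact up to its stop or press on the dial glass, and leave the other things on the bench where they are.

Things in the scene. Friction and masses are not known exactly. Their poses are not given: they have to be found in the camera images.
- track_mid (a point): Comparator with a steel slideway (track) along this frame's y axis; fixed to the table. This point is on the track's floor, right below the contact, 30 mm above the table; x points across to the column, z up. The track is a channel 53 mm wide, 500 mm long, open at both ends (y = +-250 mm), its side rails 7 mm high; the blocks slide in it.
- column_top (a point): Middle of the top of the comparator's steel column, a post 28 mm in diameter, 140 mm from the dial's axis, 195 mm above the table. The head slides on it with a sleeve 44 mm in diameter.
- master_centre (a point): Centre of the loose aluminium master block, 140 mm long (its own y axis, along the track) x 50 mm wide x 30 mm thick, about 0.55 kg, with blue side stripes. It lies flat in the track to one side of the contact, the blank on the other side; which side is which changes.
- blank_centre (a point): Centre of the loose beech blank, 140 mm long (its own y axis, along the track) x 50 mm wide x 31 mm thick (1 mm thicker than the master), about 0.15 kg, with pencil lines on top. It lies flat in the track on the other side of the contact.
- head (a joint): How far the head (with its arm, knob and dial) is lowered on the column, m, 0 to 0.036. Friction holds it: a push of 14 to 18 N on the knob lowers it, 20 to 22 N lifts it. At the start the free contact hangs 12 to 24 mm above the master's top. The needle starts to move when the contact meets a block.
- knob_top (a point): Middle of the top of the head's black push knob, an upright round knob 22 mm in diameter and 20 mm tall on the arm, 82 mm from the dial's axis towards the column. Moves down with the head.
- plunger (a joint): How far the sprung contact is pressed in, in m: 0 hanging free, mechanical stop at 0.011 (treat anything above 0.010 as run against the stop). Its spring pushes with 1.2 N at 0 and 2.7 N at 0.010. The contact is a steel roller 12 mm in diameter that rides over a block's edges along the track.
- needle (a joint): Angle of the dial's needle in rad, clockwise seen from above, 0 (pointing to the column) when the contact hangs free; one turn (6.283) for 10 mm of contact travel.
- bezel (a joint): Angle of the bezel's red zero mark in rad, clockwise seen from above, 0 when it points to the column. The dial is zeroed when the mark and the needle point the same way. Turns without end, either way; stays where it is left (friction 0.06 N m).
- bezel_centre (a point): Centre of the bezel, half-way up: a knurled ring 60 mm in diameter, 20 mm tall, axis upright, dial facing up; its x axis points to the red zero mark. Face and mark turn with it. Its glass stands 1.5 mm above the ring. The head's arm, 30 mm wide, runs from below it to the column, its top 11 mm below the ring's underside. Goes down with the head.
- needle_tip (a point): Tip of the black needle, 22 mm from the dial's axis, under the glass.
- crystal: The dial's glass, 52 mm in diameter, in the top of the bezel and turning with it; its origin is on the dial's axis at the bezel's underside. Do not press on it.
- gouge: Bystander: a carving gouge with a wooden handle, 210 mm long, lying on the table on the robot's side of the track.
- cork_block: Bystander: a cork sanding block 110 x 65 x 35 mm on the robot's side of the track.
- rosette: Bystander: a gilt carved rosette, 90 mm in diameter, 26 mm tall, on the column's side of the track.
- glue_bottle: Bystander: a white glue bottle 60 mm in diameter, 130 mm tall, on the column's side of the track.
Mind the look-alikes: they are no part of the job. What is shaped like the part that bears blank_centre but orange or pink is not meant.

How it is judged:
On the way:
1. the master's middle lies under the contact (within 25 mm), the contact is pressed in 3 to 7 mm (0.3 to 0.7 turn), the zero mark is under the needle within 0.3 rad and the hand is off (y of master_centre in the frame of track_mid between -0.025 and 0.025 m and x of master_centre in the frame of track_mid between -0.006 and 0.006 m and value of joint plunger between 0.003 and 0.007 m and y of needle_tip in the frame of bezel_centre between -0.0065 and 0.0065 m and x of needle_tip in the frame of bezel_centre above 0 m and contact force between the fingers and anything else below 0.3 N), for 0.3 s.
At the end, for the whole second after the job is handed in: The blank lies flat in the track, its middle within 20 mm of the contact's axis; the master lies flat in the track, clear of the contact; the contact rests on the blank, with the needle 0.63 rad (within 0.45) clockwise of the zero mark, as the zero set on the master makes it (y of blank_centre in the frame of track_mid between -0.02 and 0.02 m and x of blank_centre in the frame of track_mid between -0.006 and 0.006 m and z of blank_centre in the frame of track_mid between 0.012 and 0.019 m and x of master_centre in the frame of track_mid between -0.006 and 0.006 m and z of master_centre in the frame of track_mid between 0.012 and 0.018 m and (y of master_centre in the frame of track_mid above 0.12 m or y of master_centre in the frame of track_mid below -0.12 m) and y of master_centre in the frame of track_mid between -0.23 and 0.23 m and value of joint plunger between 0.003 and 0.0095 m and y of needle_tip in the frame of bezel_centre between -0.0194 and -0.0039 m and x of needle_tip in the frame of bezel_centre above 0 m); the robot touches nothing.
It fails at once if the contact is driven against its stop (value of joint plunger above 0.01 m).
It fails at once if the dial glass is pressed (contact force between crystal and anything else above 6 N).
It fails at once if a block is lifted out of the track (z of any of master_centre, blank_centre in the frame of track_mid above 0.032 m).
It fails at once if another thing on the bench is shifted by more than 20 mm (distance of any of gouge, cork_block, rosette, glue_bottle from where it was at the start of the episode above 0.02 m).
It also fails if it takes over 72 s, if anything falls off the work surface, if the arm or the gripper's body presses on something with over 40 N, if the wrist force passes 120 N, or if a joint passes its speed limit or range.

## Working session

There is one attempt and no reset: what is moved stays moved. The work goes in short steps, Python scripts to look and compute and a tool call to move; the robot and the scene stay as the last step left them, time stands still between calls to the robot, and variables do not carry over. Pictures are saved under pics/ and viewed, and the job is handed in when it is done.

Besides the shell and the picture viewer there is one more tool, called after ">>>" as name(argument=value, ...), one argument or row to a line, values as JSON. move_arm: Moves the arm, as the interface text tells. Scaled input: -1 to 1 covers 50 cm each way for a shift and 2 rad each way for a turn. Its arguments: {"type":"object","properties":{"rows":{"type":"string"},"gripper":{"type":"number"},"grip_force":{"type":"number"}},"required":["rows"]}

```bash
ls; mkdir -p pics; python3 - <<'E'
from station import robot
import cv2,numpy as np
print(robot.get_state())
for n in("side","top"):
    p,d=robot.read_camera(n); cv2.imwrite(f"pics/{n}0.png",p[:,:,::-1]); np.save(f"pics/{n}0d.npy",d)
    print(n,robot.camera_params(n))
    for t in["master_centre","blank_centre","knob_top","bezel_centre","track_mid","column_top","needle_tip"]:
        E=robot.camera_params(n)["extrinsics"]; Ei=np.linalg.inv(E)
        print(t,[(np.round((Ei@np.r_[r["at"],1])[:3],4).tolist(),round(r["conf"],2)) for r in robot.landmark_of(n,t)][:4])
E
```

```text
pics
{'time': 0.0, 'qpos': array([-1.51427443e+00,  1.81511557e-01,  1.60801256e+00,  1.70706486e-05,
        1.35383144e+00, -2.06305885e-01]), 'qd': array([-0.00055022, -0.00086811, -0.00052555, -0.00096045,  0.00039555,
        0.00114432]), 'tau': array([ 1.13679289e-03, -4.33867872e+01, -3.41848540e+01,  7.03323749e-02,
        3.88839841e-02, -1.51238878e-04]), 'position': array([ 0.1493774 , -0.55465221,  0.21662457]), 'orientation': array([ 0.09270761, -0.09260258,  0.70163083, -0.70038864]), 'contact_force': array([-0.50321496,  0.23210252,  0.63605968]), 'moment': array([-0.05429885, -0.01849932, -0.00265254]), 'opening': 1.0017406186596725}
side {'camera_matrix': array([[484.33816702,   0.        , 279.13374357],
       [  0.        , 484.33816702, 203.08627765],
       [  0.        ,   0.        ,   1.        ]]), 'k1': 0.04609738760029712, 'extrinsics': array([[-0.98681602, -0.15984449, -0.02537462,  0.47574744],
       [ 0.06556537, -0.53816598,  0.84028481, -0.16445745],
       [-0.14797066,  0.82754282,  0.54155108, -1.13076412],
       [ 0.        ,  0.        ,  0. 
[... 581 characters left out ...]
    [  0.        ,   0.        ,   1.        ]]), 'k1': -0.06692719932252021, 'extrinsics': array([[ 0.01033634, -0.99976341, -0.01913834, -0.02675541],
       [ 0.99879053,  0.00940244,  0.0482604 , -0.49282129],
       [-0.04806903, -0.01961402,  0.99865142, -1.30980532],
       [ 0.        ,  0.        ,  0.        ,  1.        ]])}
master_centre [([0.5398, 0.1751, 0.0419], 0.93)]
blank_centre [([0.4766, -0.3397, 0.0184], 0.94), ([0.484, -0.1167, 0.048], 0.68), ([0.2266, -0.2947, 0.0178], 0.57)]
knob_top [([0.5926, 0.0116, 0.1544], 0.91)]
bezel_centre [([0.5092, 0.0315, 0.1499], 0.69)]
track_mid [([0.5064, 0.0281, 0.0279], 0.59)]
column_top [([0.6457, 0.0049, 0.1978], 0.88)]
needle_tip []
```

View pics/top0.png

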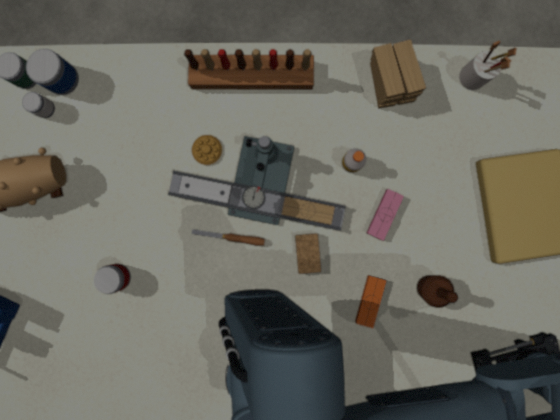

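View pics/side0.png

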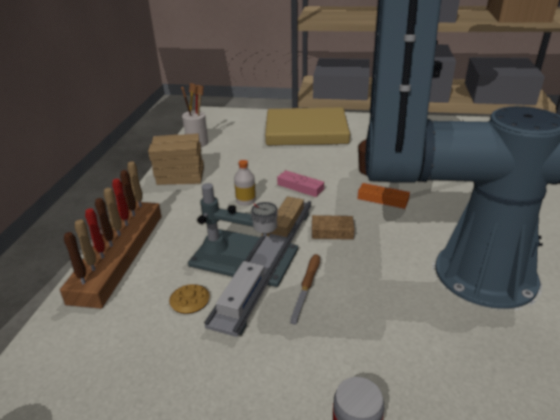

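```bash
cat > h.py <<'E'
from station import robot
import cv2,numpy as np
def ray_pts(n,uv,depth):
    c=robot.camera_params(n);K=c["camera_matrix"]
    D=np.array([c["k1"],0,0,0.]); uv=np.asarray(uv,float).reshape(-1,1,2)
    s=cv2.undistortPoints(uv,K,D).reshape(-1,2); d=np.asarray(depth).reshape(-1)
    P=np.c_[s[:,0]*d,-s[:,1]*d,-d,np.ones(len(d))]
    return (P@np.linalg.inv(c["extrinsics"]).T)[:,:3]
def proj(n,X):
    c=robot.camera_params(n);X=np.asarray(X,float).reshape(-1,3)
    P=(np.c_[X,np.ones(len(X))]@c["extrinsics"].T)[:,:3]
    s=np.c_[P[:,0]/-P[:,2],-P[:,1]/-P[:,2]]; r=(s**2).sum(1,keepdims=True)
    s=s*(1+c["k1"]*r);K=c["camera_matrix"]
    return s@K[:2,:2].T+K[:2,2]
def cloud(n,d):
    v,u=np.mgrid[0:d.shape[0],0:d.shape[1]]
    return ray_pts(n,np.c_[u.ravel(),v.ravel()],d.ravel()).reshape(d.shape+(3,))
def crop(n,p,box,k,name):
    x0,y0,x1,y1=box
    q=cv2.resize(p[y0:y1,x0:x1,::-1],None,fx=k,fy=k,interpolation=cv2.INTER_CUBIC)
    cv2.imwrite(f"pics/{name}.png",q)
E
python3 - <<'E'
from h import *
p=cv2.imread("pics/top0.png")[:,:,::-1]; crop("top",p,(150,120,410,260),3,"topc0")
crop("top",p,(230,130,300,220),8,"topd0")
p=cv2.imread("pics/side0.png")[:,:,::-1]; crop("side",p,(180,170,330,340),4,"sidec0")
crop("side",p,(190,180,290,250),8,"sided0")
C=cloud("top",np.load("pics/top0d.npy"))
sub=C[120:260,150:410].reshape(-1,3)
z=sub[:,2]
print(np.histogram(z,bins=np.arange(-.01,.21,.005)))
for nm,lo,hi in(("col",.18,.21),("blk",.055,.066),("knob/bez",.135,.17)):
    m=(z>lo)&(z<hi)&(sub[:,0]>.4)&(sub[:,0]<.7)&(sub[:,1]>-.25)&(sub[:,1]<.3)
    q=sub[m]; print(nm,len(q),q.mean(0),np.median(q,0))
    if nm=="blk":
        for s in(1,-1):
            r=q[(s*(q[:,1]-.03)>0.045)]; 
            import math
            (cx,cy),(w,h),a=cv2.minAreaRect((r[:,:2]*1000).astype(np.float32)); print(s,cx,cy,w,h,a,np.median(r[:,2]),len(r))
E
```

```text
(array([  918, 12071, 11646,   990,   673,  1665,   852,  1069,  1584,
        1182,   182,    29,    44,   740,  1009,    82,     9,    20,
          36,    62,    63,    44,    27,     5,     6,     8,    28,
         266,   172,    32,    15,    47,    82,   153,   302,    29,
           6,     3,     2,     5,    49,    35,     1]), array([-0.01 , -0.005,  0.   ,  0.005,  0.01 ,  0.015,  0.02 ,  0.025,
        0.03 ,  0.035,  0.04 ,  0.045,  0.05 ,  0.055,  0.06 ,  0.065,
        0.07 ,  0.075,  0.08 ,  0.085,  0.09 ,  0.095,  0.1  ,  0.105,
        0.11 ,  0.115,  0.12 ,  0.125,  0.13 ,  0.135,  0.14 ,  0.145,
        0.15 ,  0.155,  0.16 ,  0.165,  0.17 ,  0.175,  0.18 ,  0.185,
        0.19 ,  0.195,  0.2  ,  0.205]))
col 92 [0.64435631 0.00064663 0.19406926] [0.64412595 0.00119157 0.19431211]
blk 1790 [0.51010788 0.02369893 0.0604848 ] [ 0.51012479 -0.04998501  0.06053775]
1 537.7426147460938 170.55401611328125 140.85098266601562 50.102500915527344 78.85152435302734 0.06022567302344306 884
-1 542.2010498046875 -142.0838165283203 145.72250366210938 207.32933044433594 66.74161529541016 0.06085199455589829 906
knob/bez 660 [0.54649961 0.02125344 0.15758076] [0.52070035 0.02053157 0.1600366 ]
```

View pics/topc0.png

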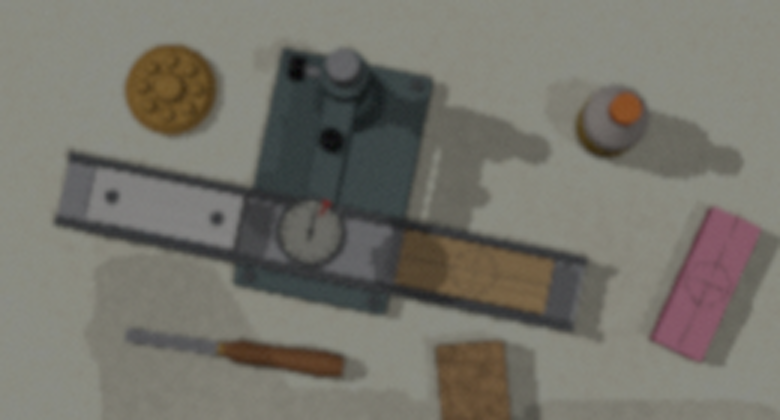

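View pics/topd0.png

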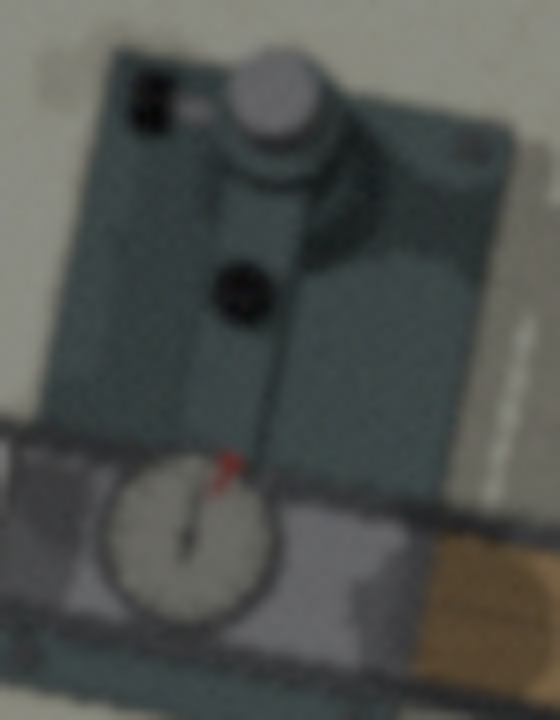

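View pics/sided0.png

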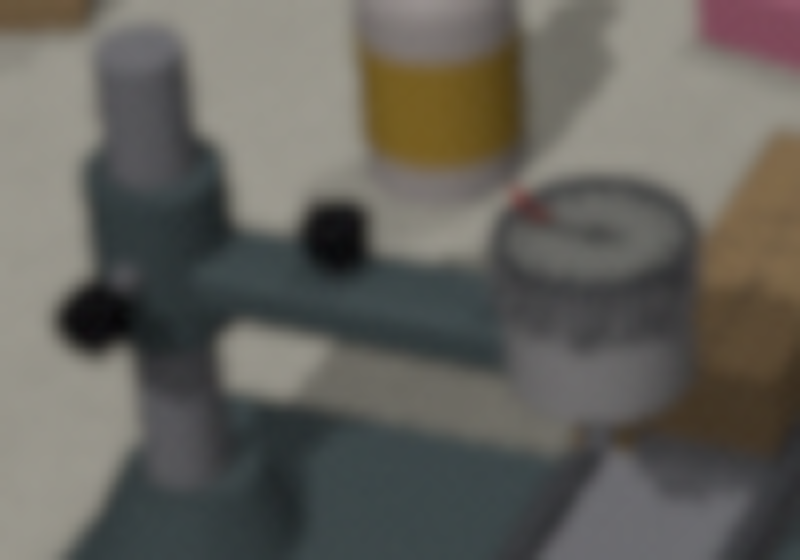

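View pics/sidec0.png

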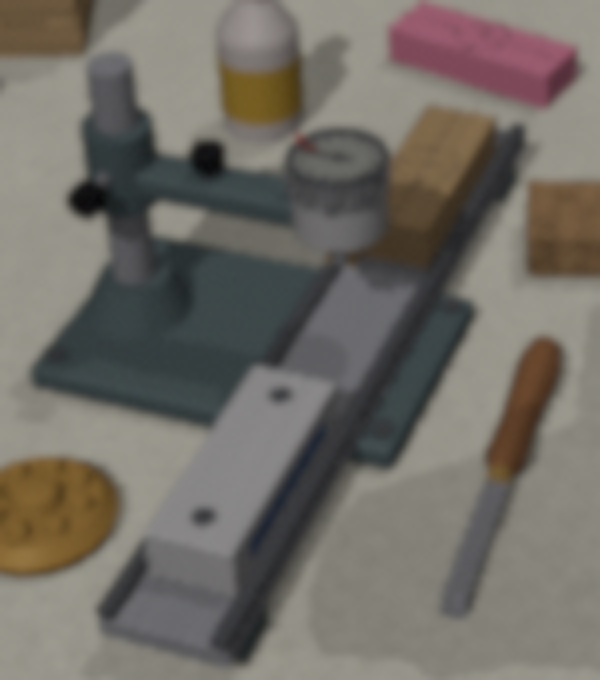

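```bash
python3 - <<'E'
from h import *
C=cloud("top",np.load("pics/top0d.npy"))
q=C[120:260,150:410].reshape(-1,3)
def sel(c,r,lo,hi): return q[(np.hypot(q[:,0]-c[0],q[:,1]-c[1])<r)&(q[:,2]>lo)&(q[:,2]<hi)]
for nm,c,r,lo,hi in(("bez",(.508,.03),.05,.15,.17),("knob",(.59,.012),.025,.14,.17),("col",(.645,.003),.03,.185,.205)):
    s=sel(c,r,lo,hi); (cx,cy),R=cv2.minEnclosingCircle((s[:,:2]*1000).astype(np.float32)); print(nm,len(s),s.mean(0),np.median(s[:,2]),cx,cy,R)
for c in((.538,.173),(.481,-.116)):
    s=sel(c,.085,.056,.066); m=s[:,:2]-np.array(c); s=s[np.abs(m@[.981,-.193])<.035]
    print(cv2.minAreaRect((s[:,:2]*1000).astype(np.float32)),np.median(s[:,2]))
# rails / track floor
s=q[(q[:,2]>.026)&(q[:,2]<.04)]; 
y=s[:,:2]-[.507,.029]; L=y@[.193,.981]; X=y@[.981,-.193]; k=np.abs(X)<.04
print(np.percentile(L[k],[0.5,99.5]),np.percentile(X[k&(np.abs(L)>.1)],[1,99]))
print(cv2.minAreaRect((s[k][:,:2]*1000).astype(np.float32)))
print(proj("top",[[.507,.029,.03]]))
from scipy.spatial.transform import Rotation as R
w=robot.get_state()["orientation"]; print(R.from_quat(np.r_[w[1:],w[0]]).as_matrix())
E
```

```text
bez 443 [0.5092832  0.02764633 0.16136319] 0.1614390650302493 509.2926940917969 27.93999481201172 30.485183715820312
knob 58 [0.58950456 0.01157897 0.14842419] 0.14860546696887655 589.9822998046875 11.753169059753418 10.65773868560791
col 90 [0.64452909 0.00076201 0.19434165] 0.1944278328860216 645.1904296875 1.117121696472168 13.332477569580078
((537.7443237304688, 170.55369567871094), (140.85098266601562, 50.099098205566406), 78.85152435302734) 0.06032447674318808
((481.21197509765625, -116.68895721435547), (140.19105529785156, 50.15167236328125), 78.83123016357422) 0.0609121729662101
[-0.38306855  0.24833483] [-0.03354908  0.03916535]
((495.73504638671875, -39.66485595703125), (639.6486206054688, 75.00823974609375), 78.91532897949219)
[[256.02672077 200.49491099]]
[[-9.65665743e-01  3.06813623e-06  2.59787745e-01]
 [-2.59787745e-01 -1.59722243e-05 -9.65665743e-01]
 [ 1.18659408e-06 -1.00000000e+00  1.62208940e-05]]
```

>>> move_arm(
  rows="0 -0.02 0 -0.062; 0 -0.02 0 -0.062; 0 -0.02 0 -0.062; 0 -0.02 0 -0.062; 0 -0.02 0 -0.062; 0 -0.02 0 -0.062; 0 -0.02 0 -0.062; 0 -0.02 0 -0.062",
  gripper=0,
  grip_force=20,
)

```text
time: 1.47
position: [0.1494, -0.5552, 0.298]
orientation: [0.417, -0.417, 0.571, -0.571]
contact_force: [-0.5, 0.3, -0.5]
opening: 0.423
```

```bash
cat >> h.py <<'E'
from scipy.spatial.transform import Rotation as Rot
O=np.array([.5095,.0277]); tx=np.array([.981,-.1935]); ty=np.array([.1935,.981])
def st():
    s=robot.get_state(); w=s["orientation"]; M=Rot.from_quat(np.r_[w[1:],w[0]]).as_matrix()
    p=s["position"]; d=p[:2]-O
    print("t %.2f pos"%s["time"],p.round(4),"X %.4f L %.4f Z %.4f"%(d@tx,d@ty,p[2]),"zyaw %.2f"%np.degrees(np.arctan2(M[1,2],M[0,2])),"F",s["contact_force"].round(2),"op %.3f"%s["opening"],"q1,q6",s["qpos"][[0,5]].round(2), "tilt",M[2,1].round(4))
    return s,M
E
python3 -c "
from h import *
s,M=st()
t=np.r_[O+ty*.25,.297]; print(M.T@(t-s['position'])/.5)
C=cloud('top',np.load('pics/top0d.npy'))
for u,v in((354,160),(206,150)):
    w=C[v-14:v+15,u-14:u+15].reshape(-1,3); w=w[w[:,2]>.015]; d=w[:,:2]-O
    print(np.percentile(d@tx,[2,50,98]),np.percentile(d@ty,[2,50,98]),w[:,2].max())
"
```

```text
t 1.47 pos [ 0.1494 -0.5552  0.298 ] X -0.2405 L -0.6415 Z 0.2980 zyaw -17.75 F [-0.46  0.28 -0.48] op 0.423 q1,q6 [-1.51 -1.2 ] tilt -1.0
[-1.82654067  0.00207525  0.27298573]
[0.1332118  0.15240446 0.18494273] [-0.26828388 -0.23710721 -0.2131784 ] 1.3313106430583372
[0.07624035 0.11308976 0.14764412] [0.13621917 0.17242278 0.20745536] 1.3313106430583372
```

>>> move_arm(
  rows="0 0 0 -0.0576; -0.0775 0 0.0209 0; -0.0775 0 0.0209 0; -0.0775 0 0.0209 0; -0.0775 0 0.0209 0; -0.0775 0 0.0209 0; -0.0775 0 0.0209 0; -0.0775 0 0.0209 0",
)

```text
time: 2.13
position: [0.2755, -0.3023, 0.2976]
orientation: [-0.447, 0.447, -0.548, 0.548]
contact_force: [1.1, -0.1, -0.4]
opening: 0.006
```

>>> move_arm(
  rows="-0.0775 0 0.0209 0; -0.0775 0 0.0209 0; -0.0775 0 0.0209 0; -0.0775 0 0.0209 0; -0.0775 0 0.0209 0; -0.0775 0 0.0209 0; -0.0775 0 0.0209 0; -0.0775 0 0.0209 0",
)

```text
time: 2.8
position: [0.4194, -0.0149, 0.298]
orientation: [-0.448, 0.447, -0.547, 0.548]
contact_force: [1.2, -0.3, 0.1]
opening: 0.006
```

>>> move_arm(
  rows="-0.0775 0 0.0209 0; -0.0775 0 0.0209 0; -0.0775 0 0.0209 0; -0.0775 0 0.0209 0; -0.0775 0 0.0209 0; -0.0775 0 0.0209 0; -0.0775 0 0.0209 0; -0.0775 0 0.0209 0",
)

```text
time: 3.47
position: [0.5632, 0.2723, 0.2974]
orientation: [-0.448, 0.447, -0.547, 0.548]
contact_force: [0.8, 0.1, 0.1]
opening: 0.006
```

```bash
python3 -c "
from h import *
s,M=st()"
```

```text
t 3.47 pos [0.5632 0.2723 0.2974] X 0.0053 L 0.2503 Z 0.2974 zyaw -11.48 F [0.83 0.08 0.15] op 0.006 q1,q6 [0.26 0.46] tilt -1.0
```

>>> move_arm(
  rows="0 0.061 -0.0013 0; 0 0.061 -0.0013 0; 0 0.061 -0.0013 0; 0 0.061 -0.0013 0; 0 0.061 -0.0013 0; 0 0.061 -0.0013 0; 0 0.061 -0.0013 0; 0 0.061 -0.0013 0",
)

```text
time: 4.13
position: [0.5575, 0.2712, 0.0522]
orientation: [-0.448, 0.447, -0.548, 0.548]
contact_force: [1.1, 0.1, 0.4]
opening: 0.005
```

>>> move_arm(
  rows="0.02 0 0 0; 0.02 0 0 0; 0.02 0 0 0; 0.02 0 0 0; 0.02 0 0 0; 0.02 0 0 0; 0.02 0 0 0; 0.02 0 0 0",
)

```text
time: 4.8
position: [0.5418, 0.1917, 0.0543]
orientation: [-0.448, 0.447, -0.547, 0.548]
contact_force: [-0.5, 0.0, 0.5]
opening: 0.004
```

```bash
python3 -c "
from h import *
s,M=st()
p,d=robot.read_camera('side');crop('side',p,(180,170,330,340),4,'side1')"
```

```text
t 4.80 pos [0.5418 0.1917 0.0543] X 0.0000 L 0.1671 Z 0.0543 zyaw -11.52 F [-0.5   0.    0.55] op 0.004 q1,q6 [0.13 0.33] tilt -1.0
```

View pics/side1.png

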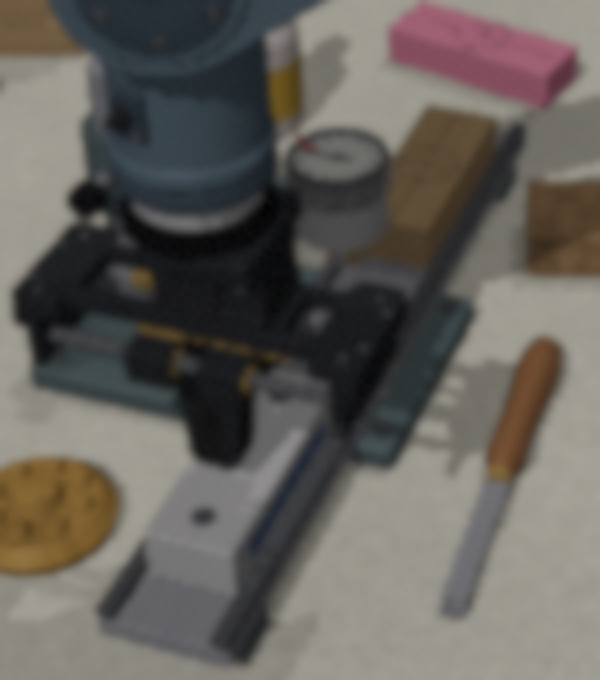

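```bash
python3 -c "
from h import *
s,M=st()
for n in ('side','top'):
    p=s['position']; print(n,proj(n,[p,p-[0,0,.008],p+M[:,2]*.017,p-M[:,2]*.017]))
    im,d=robot.read_camera(n);C=cloud(n,d);np.save('pics/%s2d.npy'%n,d);cv2.imwrite('pics/%s2.png'%n,im[:,:,::-1])
    crop(n,im,(180,170,330,340) if n=='side' else (150,120,350,260),4,n+'2c')
    if n=='side':
        for u,v in((235,283),(230,270),(240,265),(231,298)): print(u,v,C[v,u])
    print(robot.landmark_of(n,'master_centre'))
"
```

```text
t 4.85 pos [0.5414 0.1903 0.0539] X -0.0002 L 0.1656 Z 0.0539 zyaw -11.55 F [-0.67 -0.73  0.05] op 0.007 q1,q6 [0.13 0.33] tilt -1.0
side [[236.36567922 291.23684984]
 [236.63762395 294.04545259]
 [229.09091232 289.4105541 ]
 [243.71400858 293.08381919]]
235 283 [0.54094136 0.19556431 0.08180659]
230 270 [0.547426   0.19980139 0.11980395]
240 265 [0.51648338 0.23079841 0.16214748]
231 298 [0.54566709 0.21766559 0.06012109]
[{'at': [-0.0816, -0.1814, -1.0421], 'conf': 0.78}]
top [[197.94989067 187.15774751]
 [198.47261716 187.41056848]
 [199.27560366 181.21923556]
 [196.6244392  193.1035123 ]]
[{'at': [-0.0533, 0.0206, -1.1886], 'conf': 0.7}, {'at': [-0.1938, 0.0492, -1.3002], 'conf': 0.58}]
```

View pics/top2c.png

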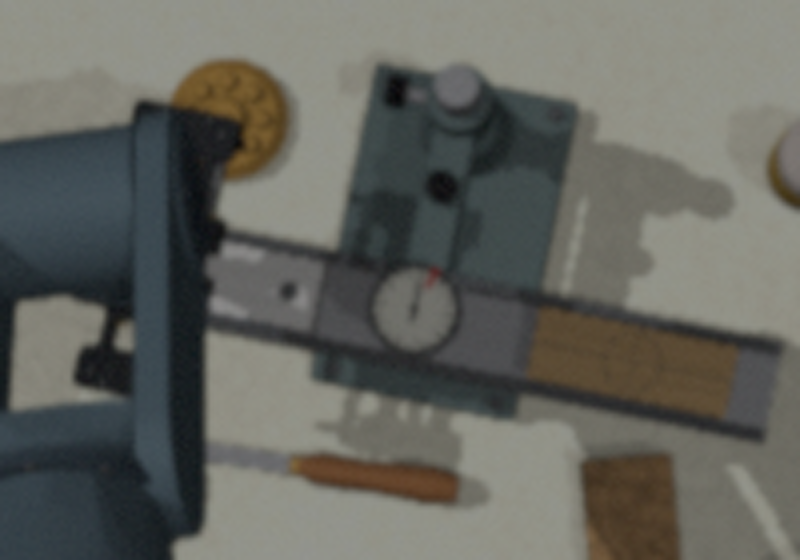

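```bash
python3 -c "
from h import *
d=np.load('pics/side2d.npy');C=cloud('side',d)
for v in range(268,304,2): print(v,[tuple(C[v,u].round(3)) for u in (228,233,238)])
p=cv2.imread('pics/side2.png')[:,:,::-1]; crop('side',p,(195,230,275,310),8,'side2z')
"
```

```text
268 [(np.float64(0.552), np.float64(0.198), np.float64(0.123)), (np.float64(0.533), np.float64(0.226), np.float64(0.149)), (np.float64(0.522), np.float64(0.228), np.float64(0.152))]
270 [(np.float64(0.552), np.float64(0.2), np.float64(0.119)), (np.float64(0.542), np.float64(0.198), np.float64(0.119)), (np.float64(0.522), np.float64(0.228), np.float64(0.147))]
272 [(np.float64(0.552), np.float64(0.199), np.float64(0.114)), (np.float64(0.543), np.float64(0.196), np.float64(0.112)), (np.float64(0.53), np.float64(0.202), np.float64(0.118))]
274 [(np.float64(0.554), np.float64(0.195), np.float64(0.105)), (np.float64(0.543), np.float64(0.196), np.float64(0.106)), (np.float64(0.531), np.float64(0.202), np.float64(0.113))]
276 [(np.float64(0.554), np.float64(0.197), np.float64(0.101)), (np.float64(0.544), np.float64(0.196), np.float64(0.101)), (np.float64(0.531), np.float64(0.203), np.float64(0.109))]
278 [(np.float64(0.554), np.float64(0.197), np.float64(0.095)), (np.float64(0.543), np.float64(0.199), np.float64(0.098)), (np.float64(0.531), np.float64(0.204), np.float64(0.104))]
280 [(np.fl
[... 1454 characters left out ...]
.552), np.float64(0.216), np.float64(0.064)), (np.float64(0.543), np.float64(0.211), np.float64(0.06)), (np.float64(0.532), np.float64(0.212), np.float64(0.062))]
298 [(np.float64(0.552), np.float64(0.218), np.float64(0.06)), (np.float64(0.541), np.float64(0.219), np.float64(0.062)), (np.float64(0.531), np.float64(0.217), np.float64(0.061))]
300 [(np.float64(0.55), np.float64(0.226), np.float64(0.063)), (np.float64(0.54), np.float64(0.223), np.float64(0.06)), (np.float64(0.53), np.float64(0.221), np.float64(0.06))]
302 [(np.float64(0.548), np.float64(0.231), np.float64(0.062)), (np.float64(0.538), np.float64(0.23), np.float64(0.062)), (np.float64(0.528), np.float64(0.23), np.float64(0.063))]
```

View pics/side2z.png

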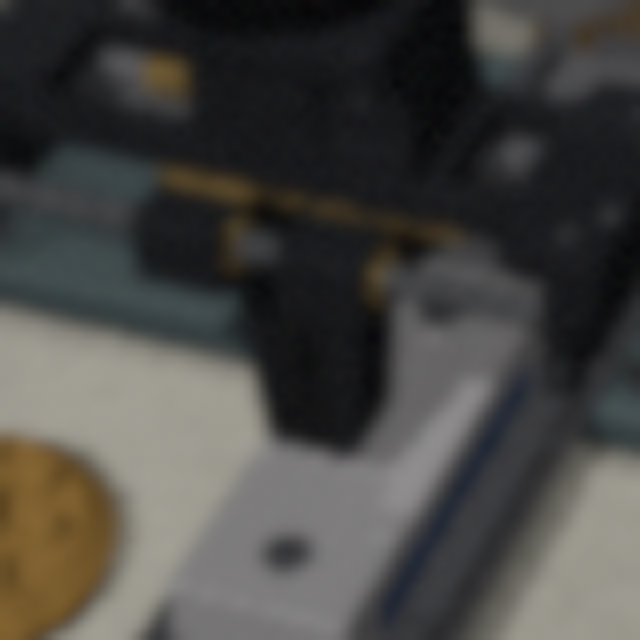

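```bash
python3 -c "
from h import *
print([a for a in dir(robot) if a[0]!='_'],robot.nose_length)
d=np.load('pics/side2d.npy');C=cloud('side',d)
from scipy import stats
for v in range(240,290,3): print(v,[round(C[v,u][2],3) for u in range(205,265,5)])
"
```

```text
['Unreachable', 'camera_params', 'find_in', 'get_state', 'landmark_of', 'nose_length', 'read_camera', 'sign_off'] 0.008
240 [np.float64(0.156), np.float64(0.158), np.float64(0.169), np.float64(0.203), np.float64(0.205), np.float64(0.209), np.float64(0.219), np.float64(0.224), np.float64(0.213), np.float64(0.201), np.float64(0.186), np.float64(0.034)]
243 [np.float64(0.184), np.float64(0.151), np.float64(0.156), np.float64(0.196), np.float64(0.198), np.float64(0.201), np.float64(0.2), np.float64(0.203), np.float64(0.205), np.float64(0.192), np.float64(0.183), np.float64(0.183)]
246 [np.float64(0.177), np.float64(0.181), np.float64(0.183), np.float64(0.187), np.float64(0.192), np.float64(0.194), np.float64(0.193), np.float64(0.197), np.float64(0.199), np.float64(0.188), np.float64(0.181), np.float64(0.177)]
249 [np.float64(0.029), np.float64(0.172), np.float64(0.177), np.float64(0.179), np.float64(0.18), np.float64(0.184), np.float64(0.188), np.float64(0.763), np.float64(0.194), np.float64(0.183), np.float64(0.175), np.float64(0.032)]
252 [np.float64(0.022), np.float64(0.025), np.float
[... 2264 characters left out ...]
44)]
282 [np.float64(-0.0), np.float64(-0.0), np.float64(-0.0), np.float64(0.003), np.float64(0.002), np.float64(0.085), np.float64(0.088), np.float64(0.091), np.float64(0.061), np.float64(0.059), np.float64(0.057), np.float64(0.036)]
285 [np.float64(0.001), np.float64(0.001), np.float64(0.001), np.float64(-0.002), np.float64(-0.002), np.float64(0.081), np.float64(0.079), np.float64(0.083), np.float64(0.062), np.float64(0.061), np.float64(0.051), np.float64(0.038)]
288 [np.float64(0.01), np.float64(0.003), np.float64(0.002), np.float64(0.003), np.float64(0.002), np.float64(0.061), np.float64(0.058), np.float64(0.063), np.float64(0.061), np.float64(0.06), np.float64(0.042), np.float64(0.038)]
```

>>> move_arm(
  rows="0 -0.02 0 0; 0 -0.02 0 0; 0 -0.02 0 0; 0 -0.02 0 0; 0 -0.02 0 0; 0 -0.02 0 0; 0 0 0 0; 0 0 0 0",
)

```text
time: 5.72
position: [0.5422, 0.1929, 0.1146]
orientation: [-0.448, 0.447, -0.547, 0.548]
contact_force: [0.1, -0.6, -0.6]
opening: 0.005
```

```bash
cat >> h.py <<'E'
def fing(tag):
    s,M=st(); p=s['position']
    im,d=robot.read_camera('side');C=cloud('side',d); np.save('pics/%sd.npy'%tag,d); cv2.imwrite('pics/%sf.png'%tag,im[:,:,::-1])
    q=C[170:340,150:340].reshape(-1,3); rel=q-p; loc=rel@M
    m=(np.abs(loc[:,2])<.07)&(np.abs(loc[:,0])<.025)&(loc[:,1]>-.07)&(loc[:,1]<.03)&(q[:,2]>.066)
    l=loc[m]; print('n',m.sum(),'max ahead(y)',np.percentile(l[:,1],[50,90,98,99.5]).round(4),'x',np.percentile(l[:,0],[1,50,99]).round(4))
    lo=l[l[:,1]>np.percentile(l[:,1],99)-.02]; print('z',np.percentile(lo[:,2],[1,25,50,75,99]).round(4))
    u,v=proj('side',[p])[0].astype(int); crop('side',im,(u-50,v-60,u+50,v+40),6,tag)
E
python3 -c "
from h import *
fing('f3')"
```

```text
t 5.72 pos [0.5422 0.1929 0.1146] X 0.0002 L 0.1684 Z 0.1146 zyaw -11.50 F [ 0.07 -0.59 -0.58] op 0.005 q1,q6 [0.14 0.34] tilt -1.0
n 322 max ahead(y) [-0.0479 -0.0288 -0.0234 -0.0217] x [-0.0117 -0.0089  0.0083]
z [-0.0165 -0.0127 -0.0037  0.0052  0.0126]
```

View pics/f3.png

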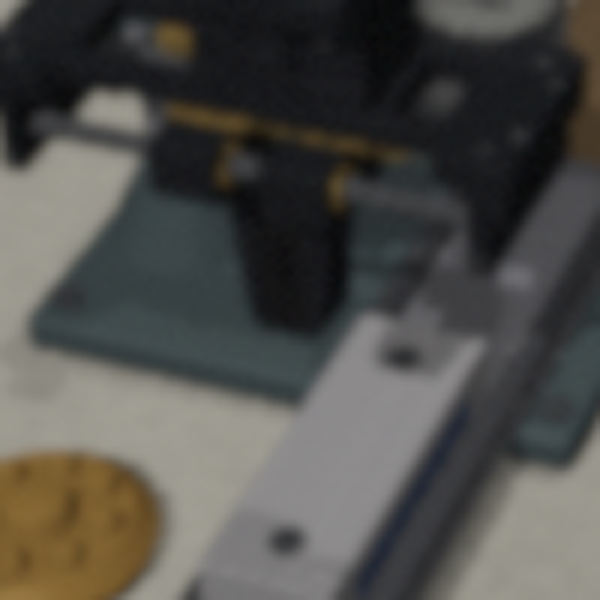

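>>> move_arm(
  rows="0 0 0 0; 0 0 0 0; 0 0 0 0; 0 0 0 0; 0 0 0 0; 0 0 0 0; 0 0 0 0; 0 0 0 0",
  gripper=0.8,
)

```text
time: 6.43
position: [0.5416, 0.1928, 0.1135]
orientation: [-0.447, 0.447, -0.548, 0.548]
contact_force: [-0.5, -0.1, 0.3]
opening: 0.584
```

```bash
python3 -c "
from h import *
fing('f4')"
```

```text
t 6.43 pos [0.5416 0.1928 0.1135] X -0.0004 L 0.1681 Z 0.1135 zyaw -11.50 F [-0.53 -0.08  0.33] op 0.584 q1,q6 [0.14 0.34] tilt -1.0
n 409 max ahead(y) [-0.0479 -0.0282 -0.0237 -0.0221] x [-0.012  -0.0081  0.0097]
z [-0.0421 -0.0354  0.0241  0.0275  0.038 ]
```

View pics/f4.png

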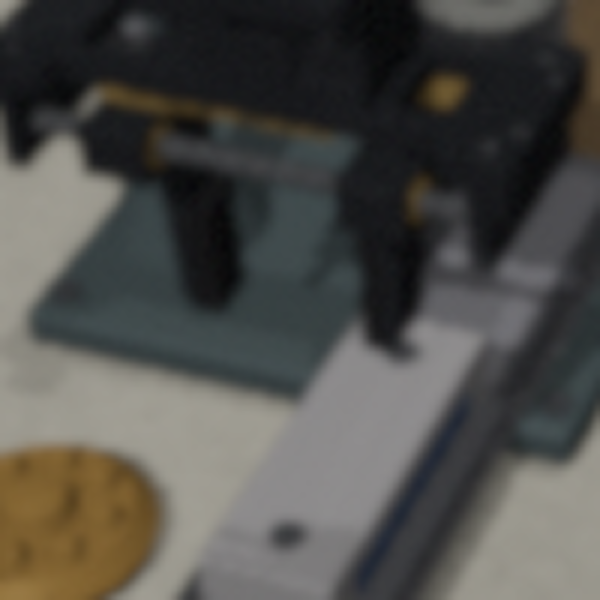

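>>> move_arm(
  rows="-0.0435 0 0 0; -0.0435 0 0 0; -0.0435 0 0 0; -0.0435 0 0 0; 0 0.045 0 0; 0 0.045 0 0; 0 0.045 0 0; 0 0.045 0 0",
  gripper=0,
)

```text
time: 7.15
position: [0.559, 0.2783, 0.0227]
orientation: [-0.448, 0.447, -0.547, 0.548]
contact_force: [0.1, -0.6, 0.0]
opening: 0.075
```

>>> move_arm(
  rows="0.015 0 0 0; 0.015 0 0 0; 0.015 0 0 0; 0.015 0 0 0; 0.015 0 0 0; 0.015 0 0 0; 0.015 0 0 0; 0.015 0 0 0",
)

```text
time: 7.82
position: [0.5486, 0.2195, 0.0255]
orientation: [-0.449, 0.446, -0.547, 0.548]
contact_force: [0.5, 5.6, 4.7]
opening: 0.005
```

```bash
python3 -c "
from h import *
fing('f5')"
```

```text
t 7.82 pos [0.5486 0.2195 0.0255] X 0.0012 L 0.1957 Z 0.0255 zyaw -11.52 F [0.51 5.61 4.67] op 0.005 q1,q6 [0.18 0.38] tilt -1.0
n 175 max ahead(y) [-0.0527 -0.0429 -0.041  -0.0407] x [-0.0131 -0.0089  0.008 ]
z [-0.0181 -0.0147 -0.0034  0.0068  0.0158]
```

View pics/f5.png

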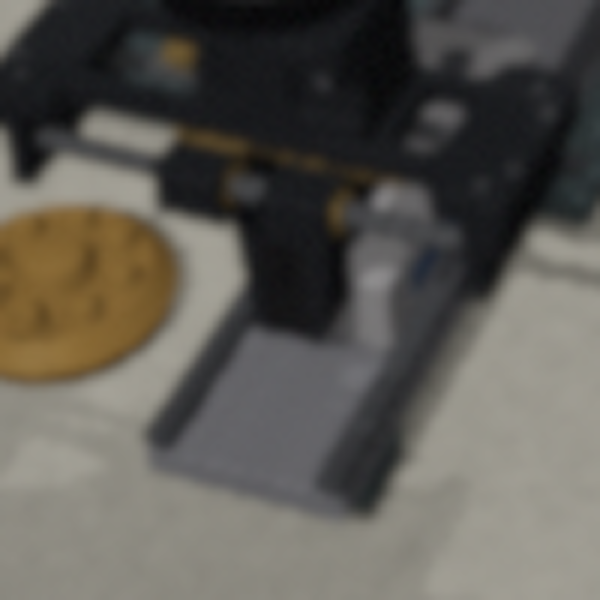

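>>> move_arm(
  rows="0.015 0 0 0; 0.015 0 0 0; 0.015 0 0 0; 0.015 0 0 0; 0.015 0 0 0; 0.015 0 0 0; 0.015 0 0 0; 0.015 0 0 0",
)

```text
time: 8.53
position: [0.5363, 0.1608, 0.025]
orientation: [-0.449, 0.446, -0.547, 0.548]
contact_force: [0.9, 6.8, 4.2]
opening: 0.004
```

>>> move_arm(
  rows="0.015 0 0 0; 0.015 0 0 0; 0.015 0 0 0; 0.015 0 0 0; 0.015 0 0 0; 0.012 0 0 0; 0.01 0 0 0; 0 0 0 0",
)

```text
time: 9.2
position: [0.5263, 0.1123, 0.0247]
orientation: [-0.448, 0.447, -0.547, 0.548]
contact_force: [0.8, 1.0, 1.0]
opening: 0.006
```

```bash
python3 -c "
from h import *
s,M=st()
p,d=robot.read_camera('top');crop('top',p,(190,140,350,260),5,'top6');C=cloud('top',d)
q=C[120:260,150:410].reshape(-1,3);d=q[:,:2]-O;X=d@tx;L=d@ty
m=(np.abs(X)<.015)&(q[:,2]>.055)&(q[:,2]<.067);print(np.percentile(L[m],[0,1,99,100]));print(np.histogram(L[m],bins=np.arange(-.23,.1,.01)))"
```

```text
t 9.20 pos [0.5263 0.1123 0.0247] X 0.0001 L 0.0863 Z 0.0247 zyaw -11.54 F [0.82 0.96 1.04] op 0.006 q1,q6 [-0.01  0.19] tilt -1.0
[-0.21731422 -0.21542907  0.04549611  0.04791546]
(array([ 0, 27, 37, 38, 40, 39, 40, 39, 36, 38, 40, 39, 37, 39, 37, 13, 22,
       40, 37, 35, 19,  0,  0,  0,  0,  0,  5, 27,  0,  0,  0,  0]), array([-2.30000000e-01, -2.20000000e-01, -2.10000000e-01, -2.00000000e-01,
       -1.90000000e-01, -1.80000000e-01, -1.70000000e-01, -1.60000000e-01,
       -1.50000000e-01, -1.40000000e-01, -1.30000000e-01, -1.20000000e-01,
       -1.10000000e-01, -1.00000000e-01, -9.00000000e-02, -8.00000000e-02,
       -7.00000000e-02, -6.00000000e-02, -5.00000000e-02, -4.00000000e-02,
       -3.00000000e-02, -2.00000000e-02, -1.00000000e-02,  1.94289029e-16,
        1.00000000e-02,  2.00000000e-02,  3.00000000e-02,  4.00000000e-02,
        5.00000000e-02,  6.00000000e-02,  7.00000000e-02,  8.00000000e-02,
        9.00000000e-02]))
```

View pics/top6.png

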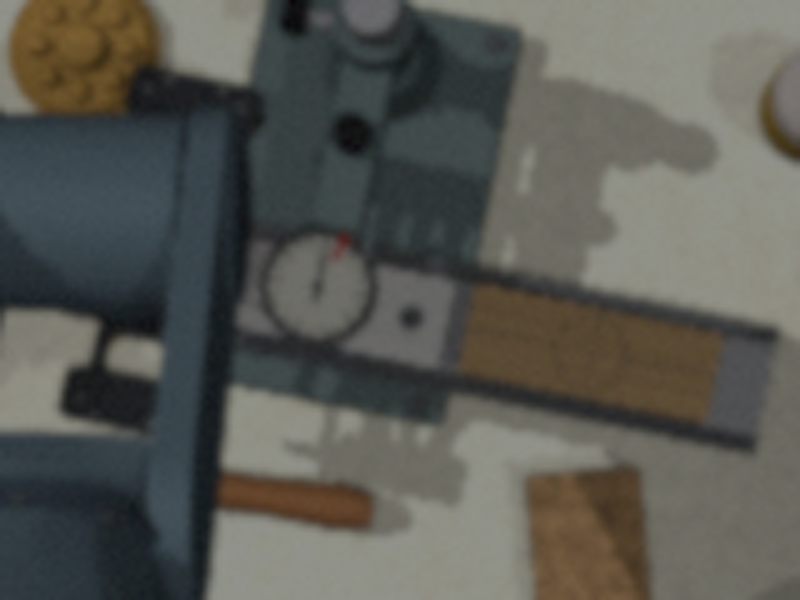

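>>> move_arm(
  rows="-0.015 0 0 0; 0 -0.05 0 0; 0 -0.05 0 0; 0 -0.05 0 0; 0 -0.05 0 0; 0 -0.05 0 -0.05; 0 -0.05 0 -0.06; 0 -0.05 0 -0.06",
)

```text
time: 9.92
position: [0.5261, 0.1205, 0.1992]
orientation: [-0.534, 0.536, -0.463, 0.462]
contact_force: [0.5, -0.0, 0.4]
opening: 0.004
```

>>> move_arm(
  rows="0 0 0 -0.062; 0 0 0 -0.062; 0 0 0 -0.062; 0 0 0 -0.062; 0 0 0 -0.062; 0 0 0 -0.062; 0 0 0 -0.062; 0 0 0 -0.062",
)

```text
time: 10.58
position: [0.5262, 0.1205, 0.1979]
orientation: [-0.69, 0.691, -0.153, 0.151]
contact_force: [0.3, 0.3, 0.3]
opening: 0.003
```

```bash
cat >> h.py <<'E'
def togo(X,L,Z,yaw):
    s,M=st(); t=np.r_[O+tx*X+ty*L,Z]
    zy=np.degrees(np.arctan2(M[1,2],M[0,2])); print("turn",(-np.radians((yaw-zy+180)%360-180)/2).round(4))
    a=np.radians(yaw); z=np.array([np.cos(a),np.sin(a),0]);y=np.array([0,0,-1.]);x=np.cross(y,z)
    print("shift after turn",(np.c_[x,y,z].T@(t-s['position'])/.5).round(4),"now-axes",(M.T@(t-s['position'])/.5).round(4))
E
python3 -c "
from h import *
togo(.078,0,.140,78.85)"
```

```text
t 10.58 pos [0.5262 0.1205 0.1979] X -0.0016 L 0.0943 Z 0.1979 zyaw 65.18 F [0.3  0.34 0.32] op 0.003 q1,q6 [ 0.01 -1.13] tilt -1.0
turn -0.1193
shift after turn [ 0.1591  0.1158 -0.1886] now-axes [ 0.1994  0.1158 -0.1455]
```

>>> move_arm(
  rows="0 0 0 -0.0597; 0 0 0 -0.0596; 0.053 0 -0.0629 0; 0.053 0 -0.0629 0; 0.053 0 -0.0629 0; 0 0.038 0 0; 0 0.038 0 0; 0 0.036 0 0",
)

```text
time: 11.25
position: [0.5856, 0.0113, 0.1411]
orientation: [-0.703, 0.704, -0.072, 0.071]
contact_force: [0.4, 0.1, -0.9]
opening: 0.005
```

```bash
python3 -c "
from h import *
togo(.078,0,.1265,78.85)
p,d=robot.read_camera('side');crop('side',p,(170,140,310,250),5,'s7')"
```

```text
t 11.25 pos [0.5856 0.0113 0.1411] X 0.0778 L -0.0014 Z 0.1411 zyaw 78.39 F [ 0.4   0.15 -0.87] op 0.005 q1,q6 [-0.18 -1.55] tilt -1.0
turn -0.004
shift after turn [0.0003 0.0292 0.0028] now-axes [0.0003 0.0292 0.0028]
```

View pics/s7.png

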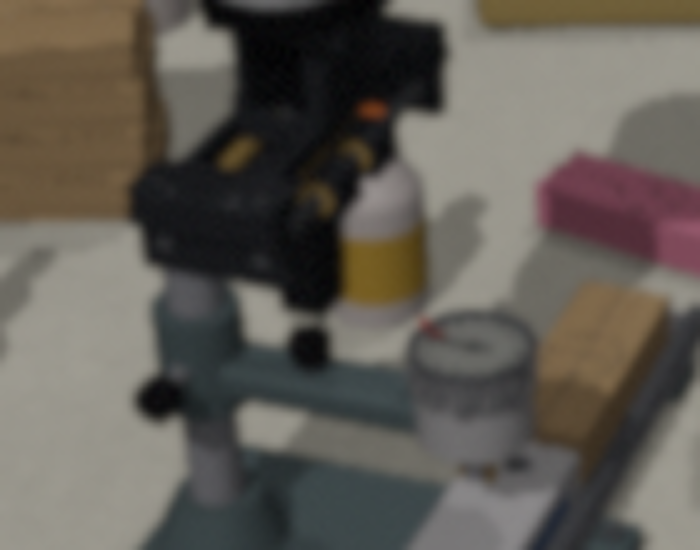

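>>> move_arm(
  rows="0 0.005 0 0; 0 0.005 0 0; 0 0.005 0 0; 0 0.005 0 0; 0 0.005 0 0; 0 0.005 0 0; 0 0.005 0 0; 0 0.005 0 0",
)

```text
time: 11.97
position: [0.5865, 0.012, 0.1249]
orientation: [-0.703, 0.704, -0.07, 0.071]
contact_force: [-7.3, 1.1, 15.2]
opening: 0.007
```

```bash
cat >> h.py <<'E'
def dial(tag):
    st()
    p,d=robot.read_camera('top');C=cloud('top',d)
    q=C[120:260,200:350].reshape(-1,3);dd=q[:,:2]-O;X=dd@tx;L=dd@ty
    m=(np.hypot(X,L)<.02)&(q[:,2]>.1); print("glass z",np.median(q[m,2]).round(4),m.sum())
    zt=np.median(q[m,2]); c=np.r_[O,zt]
    # rectify a 80mm patch: up=+track x, right=-track y
    a,b=np.meshgrid(np.linspace(.04,-.04,480),np.linspace(.04,-.04,480)) # a: L (left +), b: X
    W=np.stack([O[0]+tx[0]*b+ty[0]*a,O[1]+tx[1]*b+ty[1]*a,np.full_like(a,zt)],-1)
    uv=proj('top',W.reshape(-1,3)).reshape(480,480,2).astype(np.float32)
    im=cv2.remap(p,uv[...,0],uv[...,1],cv2.INTER_CUBIC)
    s,ds=robot.read_camera('side')
    uv=proj('side',W.reshape(-1,3)).reshape(480,480,2).astype(np.float32)
    im2=cv2.remap(s,uv[...,0],uv[...,1],cv2.INTER_CUBIC)
    o=np.hstack([im,im2])[:,:,::-1].astype(float)*1.6; o=np.clip(o,0,255).astype(np.uint8)
    cv2.imwrite(f'pics/{tag}.png',cv2.resize(o,(800,400)))
    return p,s
E
python3 -c "
from h import *
dial('d8')"
```

```text
t 11.97 pos [0.5865 0.012  0.1249] X 0.0786 L -0.0005 Z 0.1249 zyaw 78.50 F [-7.27  1.13 15.16] op 0.007 q1,q6 [-0.18 -1.55] tilt -1.0
glass z 0.158 194
```

View pics/d8.png

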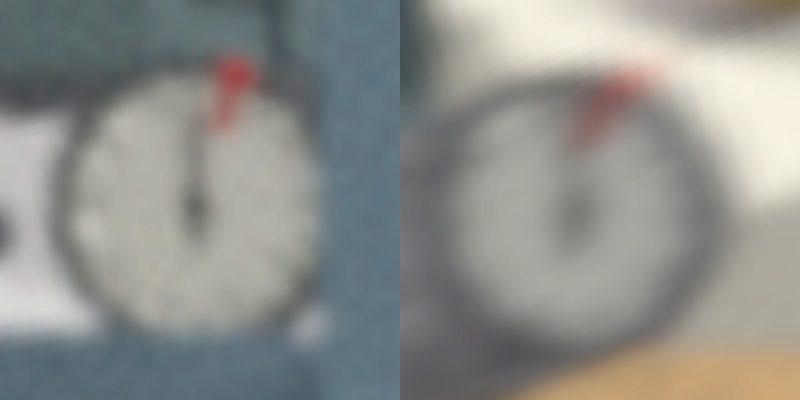

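>>> move_arm(
  rows="0 0.0023 0 0; 0 0.0023 0 0; 0 0.0023 0 0; 0 0.0023 0 0; 0 0.0023 0 0; 0 0.0023 0 0; 0 0.0023 0 0; 0 0.0023 0 0",
)

```text
time: 12.73
position: [0.5865, 0.012, 0.1159]
orientation: [-0.703, 0.704, -0.07, 0.071]
contact_force: [-7.3, 0.9, 15.5]
opening: 0.006
```

```bash
python3 -c "
from h import *
dial('d9')"
```

```text
t 12.73 pos [0.5865 0.012  0.1159] X 0.0786 L -0.0005 Z 0.1159 zyaw 78.50 F [-7.31  0.87 15.46] op 0.006 q1,q6 [-0.18 -1.55] tilt -1.0
glass z 0.1494 188
```

View pics/d9.png

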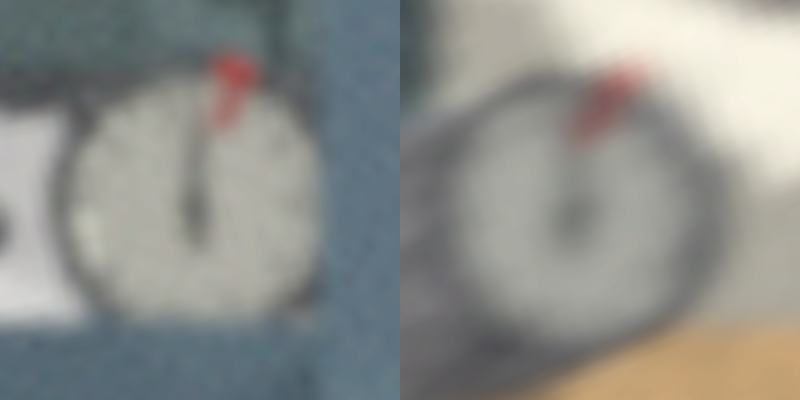

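>>> move_arm(
  rows="0 0.001 0 0; 0 0.001 0 0; 0 0.001 0 0; 0 0.001 0 0; 0 0.001 0 0; 0 0.001 0 0; 0 0.001 0 0; 0 0.001 0 0",
)

```text
time: 13.5
position: [0.5865, 0.012, 0.1119]
orientation: [-0.703, 0.704, -0.07, 0.071]
contact_force: [-6.9, 0.9, 14.5]
opening: 0.001
```

```bash
python3 -c "
from h import *
dial('d10')"
```

```text
t 13.50 pos [0.5865 0.012  0.1119] X 0.0786 L -0.0005 Z 0.1119 zyaw 78.50 F [-6.93  0.88 14.54] op 0.001 q1,q6 [-0.18 -1.55] tilt -1.0
glass z 0.1454 186
```

View pics/d10.png

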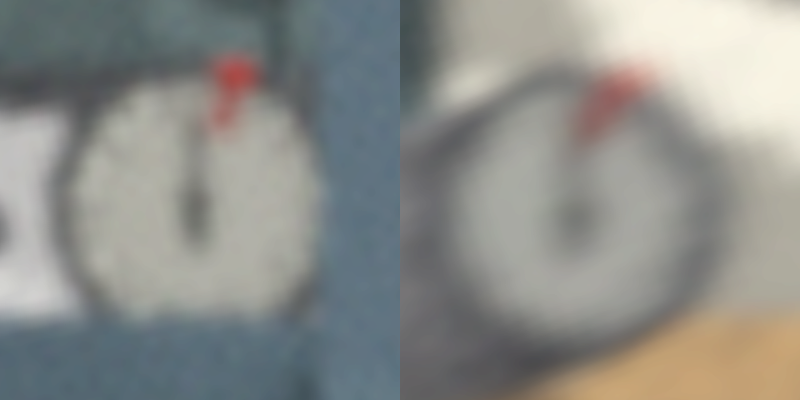

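Still at zero after 16 mm; another 4 mm.

>>> move_arm(
  rows="0 0.001 0 0; 0 0.001 0 0; 0 0.001 0 0; 0 0.001 0 0; 0 0.001 0 0; 0 0.001 0 0; 0 0.001 0 0; 0 0.001 0 0",
)

```text
time: 14.27
position: [0.5865, 0.012, 0.1079]
orientation: [-0.703, 0.704, -0.07, 0.071]
contact_force: [-5.6, 0.3, 14.0]
opening: 0.002
```

```bash
python3 -c "
from h import *
dial('d11')"
```

```text
t 14.27 pos [0.5865 0.012  0.1079] X 0.0786 L -0.0005 Z 0.1079 zyaw 78.50 F [-5.63  0.27 14.  ] op 0.002 q1,q6 [-0.18 -1.55] tilt -1.0
glass z 0.1412 185
```

View pics/d11.png

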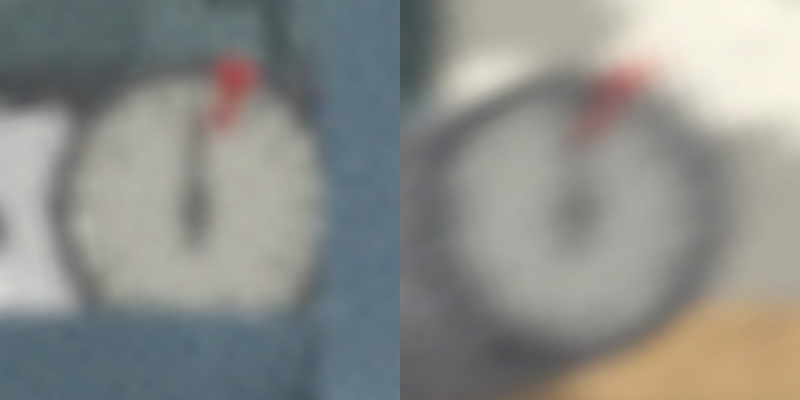

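>>> move_arm(
  rows="0 0.001 0 0; 0 0.001 0 0; 0 0.001 0 0; 0 0.001 0 0; 0 0.001 0 0; 0 0.001 0 0; 0 0.001 0 0; 0 0.001 0 0",
)

```text
time: 15.03
position: [0.5865, 0.012, 0.1041]
orientation: [-0.703, 0.704, -0.07, 0.071]
contact_force: [-7.4, -0.0, 16.9]
opening: 0.008
```

```bash
python3 -c "
from h import *
dial('d12')"
```

```text
t 15.03 pos [0.5865 0.012  0.1041] X 0.0786 L -0.0005 Z 0.1041 zyaw 78.51 F [-7.37 -0.04 16.91] op 0.008 q1,q6 [-0.18 -1.55] tilt -1.0
glass z 0.1374 182
```

View pics/d12.png

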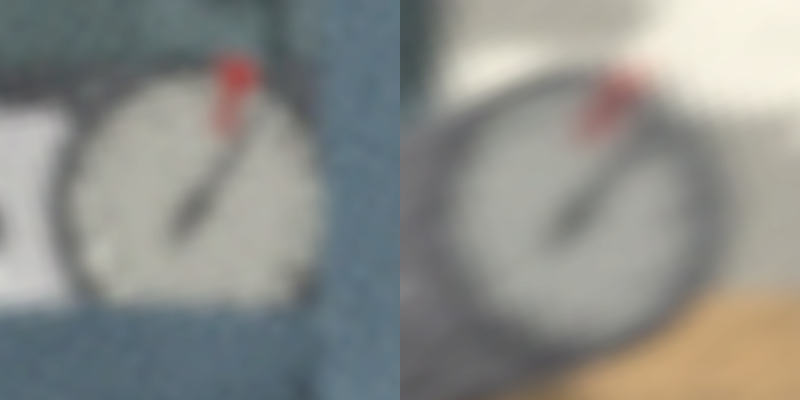

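>>> move_arm(
  rows="0 0.0009 0 0; 0 0.0009 0 0; 0 0.0009 0 0; 0 0.0009 0 0; 0 0.0009 0 0; 0 0.0009 0 0; 0 0.0009 0 0; 0 0.0009 0 0",
)

```text
time: 15.8
position: [0.5865, 0.012, 0.1006]
orientation: [-0.703, 0.704, -0.07, 0.071]
contact_force: [-8.1, 2.4, 16.5]
opening: 0.004
```

```bash
python3 -c "
from h import *
dial('d13')"
```

```text
t 15.80 pos [0.5865 0.012  0.1006] X 0.0786 L -0.0005 Z 0.1006 zyaw 78.51 F [-8.13  2.4  16.47] op 0.004 q1,q6 [-0.18 -1.55] tilt -1.0
glass z 0.1342 181
```

View pics/d13.png

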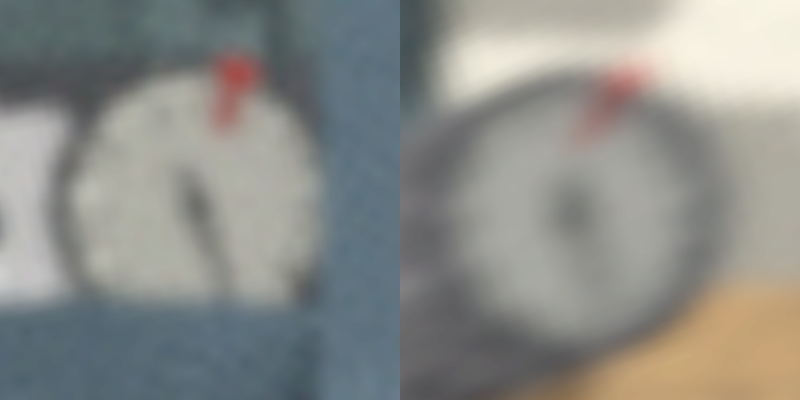

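>>> move_arm(
  rows="0 -0.05 0 0; 0 -0.08 0 0; -0.0524 0 0 0; -0.0524 0 0 0; -0.0524 0 0 0; 0 0 0.001 0; 0 0 0 0; 0 0 0 0",
  gripper=1,
  grip_force=15,
)

```text
time: 16.57
position: [0.51, 0.0279, 0.1634]
orientation: [-0.703, 0.704, -0.07, 0.072]
contact_force: [0.7, -1.1, 0.0]
opening: 0.587
```

```bash
python3 -c "
from h import *
togo(0,0,.0965,78.85)
n='side'
im,d=robot.read_camera(n);crop(n,im,(180,130,320,260),5,'s14')
c=cloud(n,d); 
W=np.r_[O,.134]; print(proj(n,[W]),robot.landmark_of(n,'bezel_centre'))
"
```

```text
t 16.57 pos [0.51   0.0279 0.1634] X 0.0005 L 0.0003 Z 0.1634 zyaw 78.49 F [ 0.7  -1.09  0.03] op 0.587 q1,q6 [-0.18 -1.55] tilt -1.0
turn -0.0032
shift after turn [-0.0009  0.1338 -0.0007] now-axes [-0.0012  0.1338 -0.0007]
[[263.92928004 217.63556566]] [{'at': [-0.0345, -0.043, -1.1173], 'conf': 0.62}]
```

View pics/s14.png

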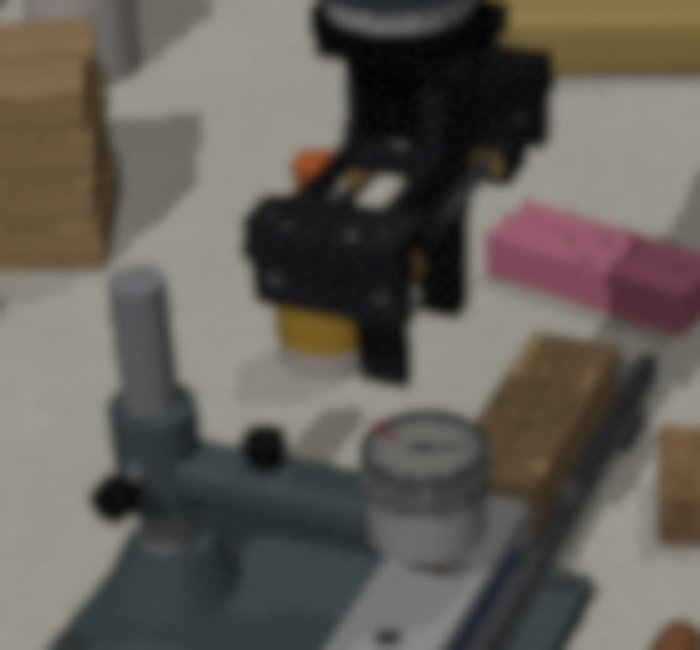

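>>> move_arm(
  rows="0 0 0 -0.003; 0 0 0 0; 0 0 0 0; 0 0 0 0; -0.001 0.035 0 0; 0 0.035 0 0; 0 0.035 0 0; 0 0.0285 0 0",
  gripper=1,
)

```text
time: 17.33
position: [0.5082, 0.0283, 0.0948]
orientation: [0.704, -0.704, 0.069, -0.069]
contact_force: [-0.1, 0.3, 0.4]
opening: 1.002
```

```bash
python3 -c "
from h import *
togo(0,0,.0965,78.85)
n='side'
im,d=robot.read_camera(n);crop(n,im,(200,150,320,260),6,'s15')
"
```

```text
t 17.33 pos [0.5082 0.0283 0.0948] X -0.0014 L 0.0003 Z 0.0948 zyaw 78.83 F [-0.07  0.29  0.41] op 1.002 q1,q6 [-0.18 -1.55] tilt -1.0
turn -0.0002
shift after turn [ 0.0028 -0.0034 -0.0007] now-axes [ 0.0028 -0.0034 -0.0007]
```

View pics/s15.png

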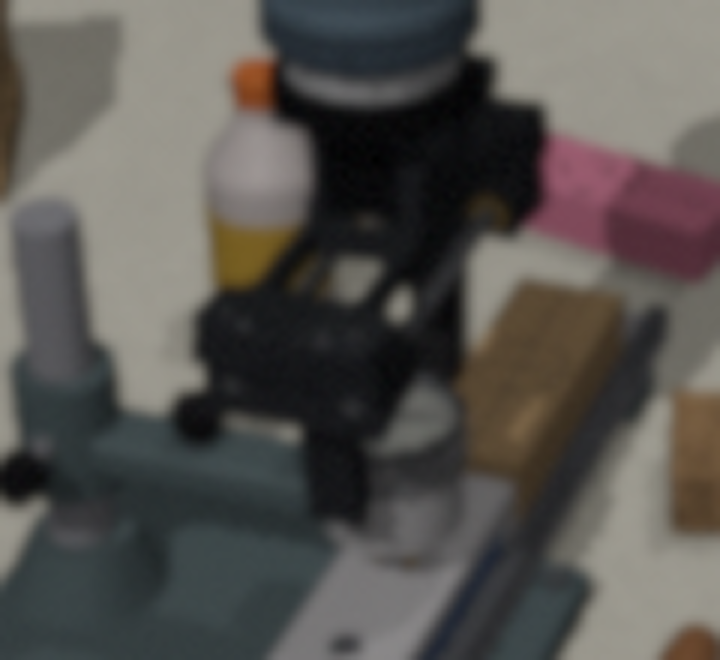

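```bash
python3 -c "
from h import *
for L,z in((.044,.115),(.0615,.115),(.053,.134),(0,.134)):
    print(L,(proj('side',[np.r_[O+ty*L,z]])-[200,150])*6)
for X in(-.009,.009): print((proj('side',[np.r_[O+ty*.0615+tx*X,.115]])-[200,150])*6)
"
```

```text
0.044 [[341.8780029  511.14592419]]
0.0615 [[323.67607221 538.05927973]]
0.053 [[329.90723703 483.46407622]]
0 [[383.57568024 405.81339398]]
[[346.20564165 542.73686463]]
[[301.25958881 533.40661078]]
```

>>> move_arm(
  rows="0.0028 -0.002 0 0; 0 0 0 0; 0 0 0 0; 0 0 0 0; 0 0 0 0; 0 0 0 0; 0 0 0 0; 0 0 0 0",
  gripper=0.55,
  grip_force=15,
)

```text
time: 18.05
position: [0.5112, 0.0294, 0.0982]
orientation: [0.705, -0.703, 0.068, -0.07]
contact_force: [3.1, 6.6, 0.8]
opening: 0.673
```

```bash
python3 -c "
from h import *
st()
print(robot.get_state()['moment'])
"
```

```text
t 18.05 pos [0.5112 0.0294 0.0982] X 0.0013 L 0.0020 Z 0.0982 zyaw 78.82 F [3.14 6.65 0.78] op 0.673 q1,q6 [-0.18 -1.55] tilt -1.0
[ 1.06874364 -0.50654158 -0.04443547]
```

>>> move_arm(
  rows="0 0 0.004 0; 0 0 0 0.06; 0 0 0 0.06; 0 0 0 0.06; 0 0 0 0.06; 0 0 0 0.06; 0 0 0 0.06; 0 0 0 0.06",
)

```text
time: 18.72
position: [0.5099, 0.0278, 0.0981]
orientation: [-0.612, 0.615, -0.351, 0.352]
contact_force: [-7.4, -9.6, 9.0]
opening: 0.676
```

```bash
python3 -c "
from h import *
st()
print(robot.get_state()['moment'])
n='side'
im,d=robot.read_camera(n);crop(n,im,(200,150,320,260),6,'s16')
"
```

```text
t 18.72 pos [0.5099 0.0278 0.0981] X 0.0003 L 0.0002 Z 0.0981 zyaw 30.40 F [-7.38 -9.6   9.03] op 0.676 q1,q6 [-0.18 -0.7 ] tilt -1.0
[-1.46959214  1.04646497  0.09299669]
```

View pics/s16.png

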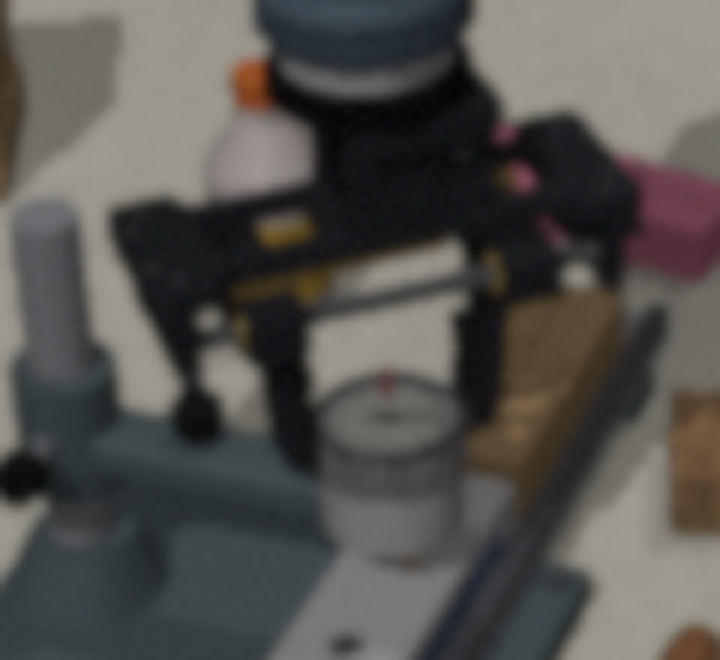

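>>> move_arm(
  rows="0.001 -0.003 -0.003 0; 0 0 0 0.06; 0 0 0 0.06; 0 0 0 0.06; 0 0 0 0.06; 0 0 0 0.06; 0 0 0 0.06; 0 0 0 0.06",
)

```text
time: 19.43
position: [0.5076, 0.0275, 0.0983]
orientation: [0.415, -0.419, 0.571, -0.571]
contact_force: [-7.4, -6.0, 2.0]
opening: 0.673
```

```bash
python3 -c "
from h import *
st()
print(robot.get_state()['moment'])
dial('d17')
"
```

```text
t 19.43 pos [0.5076 0.0275 0.0983] X -0.0019 L -0.0005 Z 0.0983 zyaw -17.72 F [-7.35 -6.02  1.99] op 0.673 q1,q6 [-0.18  0.13] tilt -1.0
[-0.94805202  1.12916709  0.06701858]
t 19.43 pos [0.5076 0.0275 0.0983] X -0.0019 L -0.0005 Z 0.0983 zyaw -17.72 F [-7.35 -6.02  1.99] op 0.673 q1,q6 [-0.18  0.13] tilt -1.0
glass z 0.4719 355
```

View pics/d17.png

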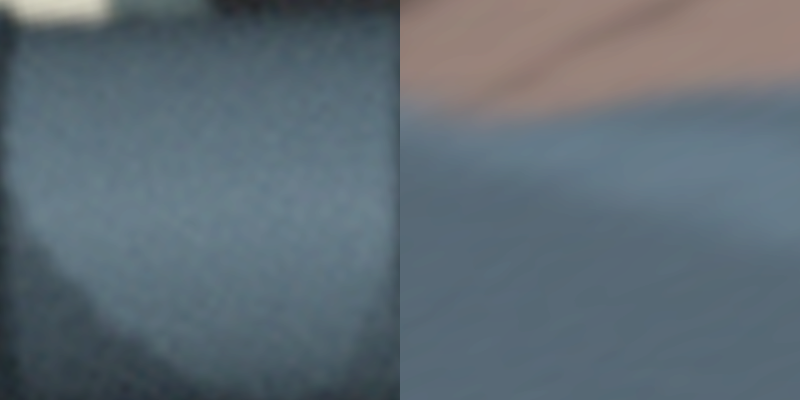

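>>> move_arm(
  rows="0.002 0 -0.001 0.001; 0 0 0 0.06; 0 0 0 0.06; 0 0 0 0.06; 0 0 0 0.06; 0 0 0 0.06; 0 0 0 0.06; 0 0 0 0.06",
)

```text
time: 20.2
position: [0.5059, 0.0289, 0.0982]
orientation: [0.145, -0.149, 0.693, -0.691]
contact_force: [-10.0, 3.4, 5.9]
opening: 0.68
```

```bash
sed -i "s/def dial(tag):/def dial(tag,zo=None):/; s/    zt=np.median(q\[m,2\]);/    zt=zo or np.median(q[m,2]);/" h.py; python3 -c "
from h import *
st()
print(robot.get_state()['moment'])
dial('d18',.134)
"
```

```text
t 20.20 pos [0.5059 0.0289 0.0982] X -0.0038 L 0.0005 Z 0.0982 zyaw -65.97 F [-9.97  3.41  5.86] op 0.680 q1,q6 [-0.18  0.97] tilt -1.0
[0.56080949 1.51072539 0.05003209]
t 20.20 pos [0.5059 0.0289 0.0982] X -0.0038 L 0.0005 Z 0.0982 zyaw -65.97 F [-9.97  3.41  5.86] op 0.680 q1,q6 [-0.18  0.97] tilt -1.0
glass z 0.4718 354
```

View pics/d18.png

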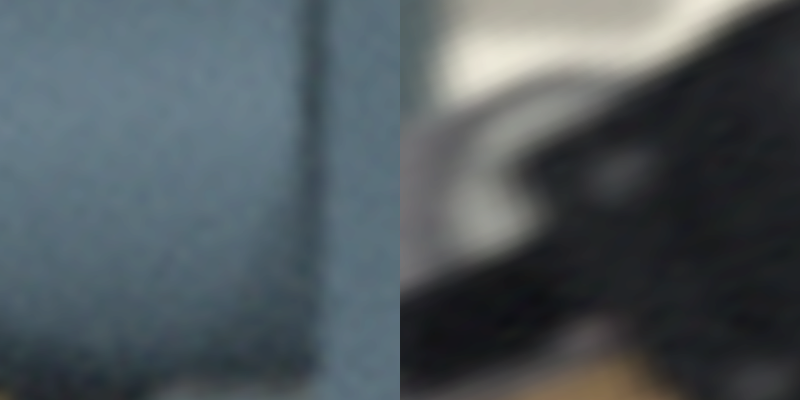

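>>> move_arm(
  rows="0 0 0 0; 0 0 0 0; 0 0 0 0; 0 0 0 0; 0 -0.035 0 0; 0 -0.04 0 0; 0 -0.04 0 0; 0 -0.04 0 0",
  gripper=1,
)

```text
time: 20.97
position: [0.5085, 0.0278, 0.1769]
orientation: [-0.149, 0.149, -0.691, 0.691]
contact_force: [0.4, -0.3, -0.1]
opening: 1.001
```

>>> move_arm(
  rows="0.045 0 0.064 0; 0.045 0 0.064 0; 0.045 0 0.064 0; 0.045 0 0.064 0; 0 0 0 0; 0 0 0 0; 0 0 0 0; 0 0 0 0",
)

```text
time: 21.63
position: [0.4793, -0.1248, 0.1759]
orientation: [0.149, -0.149, 0.691, -0.691]
contact_force: [-0.2, 0.4, -1.0]
opening: 0.993
```

```bash
python3 -c "
from h import *
dial('d19')
"
```

```text
t 21.63 pos [ 0.4793 -0.1248  0.1759] X -0.0001 L -0.1554 Z 0.1759 zyaw -65.61 F [-0.21  0.37 -1.  ] op 0.993 q1,q6 [-0.5   0.65] tilt -1.0
glass z 0.1339 183
```

View pics/d19.png

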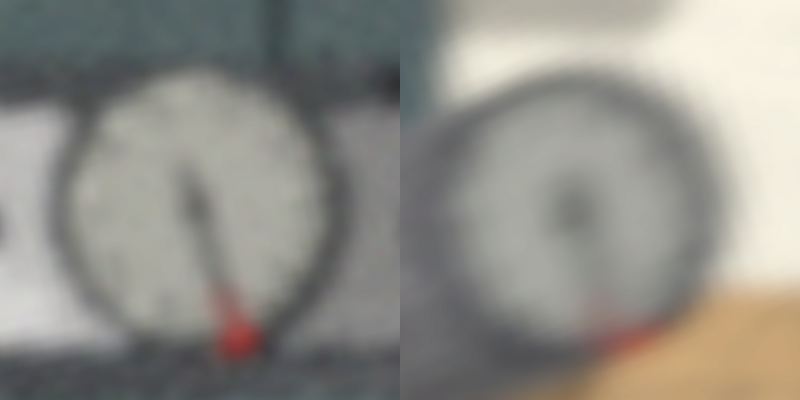

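>>> move_arm(
  rows="0 0 0 -0.0594; 0 0 0 -0.0594; 0 0 0 -0.0594; 0 0 0 -0.0594; 0 0 0 -0.0594; 0 0 0 -0.0594; 0 0 0 -0.0594; 0 0 0 -0.0594",
  gripper=0,
)

```text
time: 22.4
position: [0.4795, -0.1245, 0.176]
orientation: [0.451, -0.451, 0.545, -0.545]
contact_force: [0.1, 0.4, 1.4]
opening: 0.417
```

```bash
python3 -c "
from h import *
togo(0,-.255,.0245,-11.15)
"
```

```text
t 22.40 pos [ 0.4795 -0.1245  0.176 ] X -0.0000 L -0.1552 Z 0.1760 zyaw -10.75 F [0.13 0.38 1.37] op 0.417 q1,q6 [-0.49 -0.31] tilt -1.0
turn 0.0035
shift after turn [ 0.1996  0.3029 -0.    ] now-axes [ 0.1996  0.3029 -0.0014]
```

>>> move_arm(
  rows="0.05 0 0 0.0035; 0.05 0 0 0; 0.05 0 0 0; 0.05 0 0 0; 0 0.0757 0 0; 0 0.0757 0 0; 0 0.0757 0 0; 0 0.0757 0 0",
)

```text
time: 23.07
position: [0.4598, -0.223, 0.0234]
orientation: [-0.447, 0.447, -0.547, 0.548]
contact_force: [-0.3, -0.9, -0.5]
opening: 0.006
```

```bash
python3 -c "
from h import *
st()
p,d=robot.read_camera('side');crop('side',p,(200,140,360,260),5,'s20')
p,d=robot.read_camera('top');crop('top',p,(190,140,370,270),4,'t20')
"
```

```text
t 23.07 pos [ 0.4598 -0.223   0.0234] X -0.0002 L -0.2555 Z 0.0234 zyaw -11.53 F [-0.28 -0.89 -0.52] op 0.006 q1,q6 [-0.68 -0.48] tilt -1.0
```

View pics/s20.png

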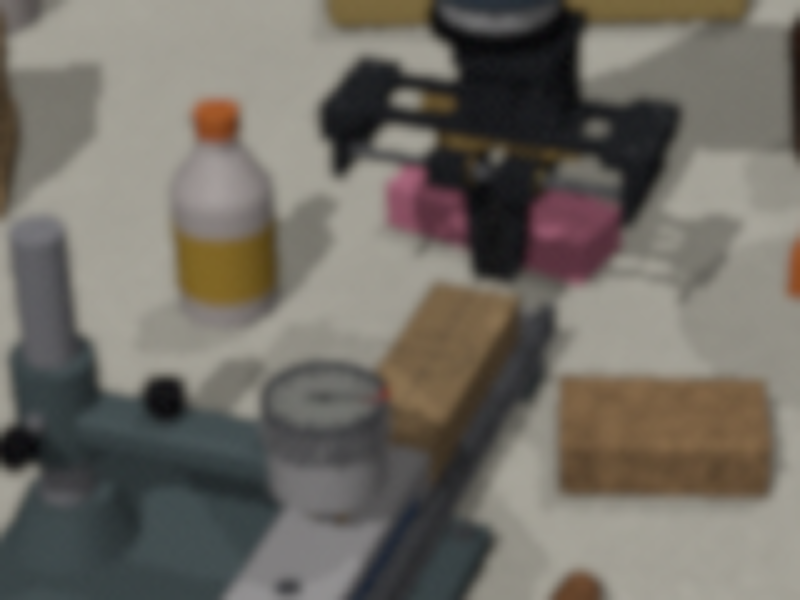

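View pics/t20.png

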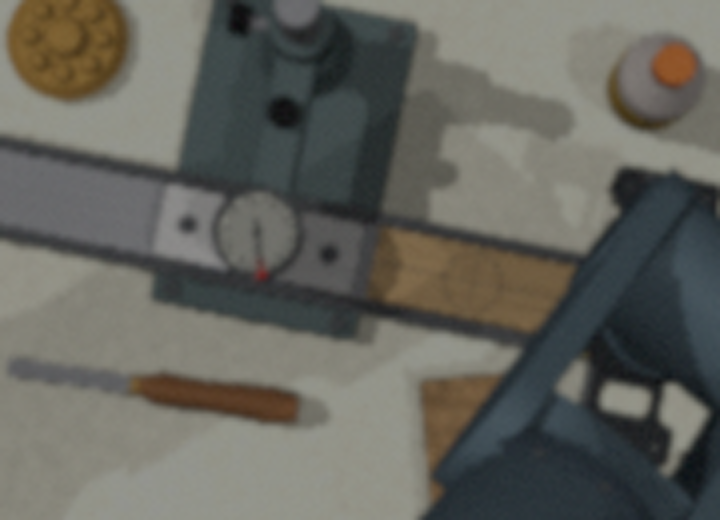

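>>> move_arm(
  rows="-0.015 0 0 0; -0.015 0 0 0; -0.015 0 0 0; -0.015 0 0 0; -0.013 0 0 0; -0.013 0 0 0; -0.013 0 0 0; -0.013 0 0 0",
)

```text
time: 23.83
position: [0.4721, -0.1709, 0.0264]
orientation: [-0.447, 0.447, -0.546, 0.55]
contact_force: [-2.4, -9.8, 2.2]
opening: 0.006
```

>>> move_arm(
  rows="-0.013 0 0 0; -0.013 0 0 0; -0.013 0 0 0; -0.013 0 0 0; -0.013 0 0 0; -0.013 0 0 0; -0.013 0 0 0; -0.013 0 0 0",
)

```text
time: 24.5
position: [0.4826, -0.1202, 0.0264]
orientation: [-0.447, 0.447, -0.546, 0.55]
contact_force: [-2.4, -12.6, 2.7]
opening: 0.005
```

```bash
python3 -c "
from h import *
dial('d21')
p,d=robot.read_camera('side');crop('side',p,(200,150,320,270),5,'s21')
"
```

```text
t 24.50 pos [ 0.4826 -0.1202  0.0264] X 0.0022 L -0.1503 Z 0.0264 zyaw -11.59 F [ -2.41 -12.59   2.74] op 0.005 q1,q6 [-0.48 -0.28] tilt -1.0
glass z 0.1338 180
```

View pics/s21.png

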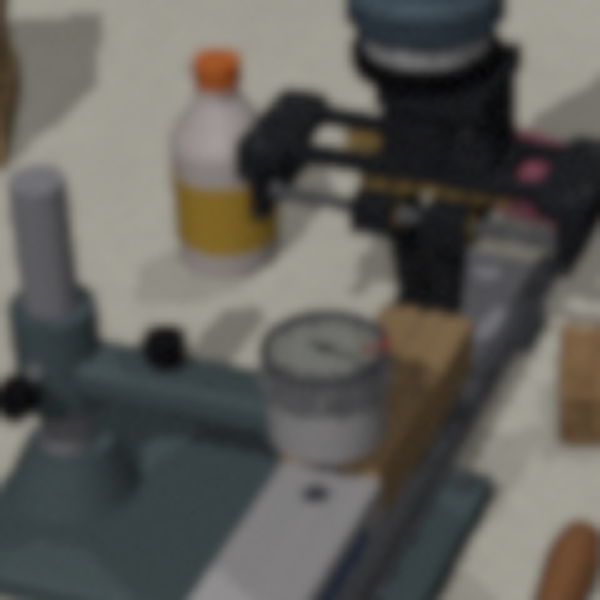

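View pics/d21.png

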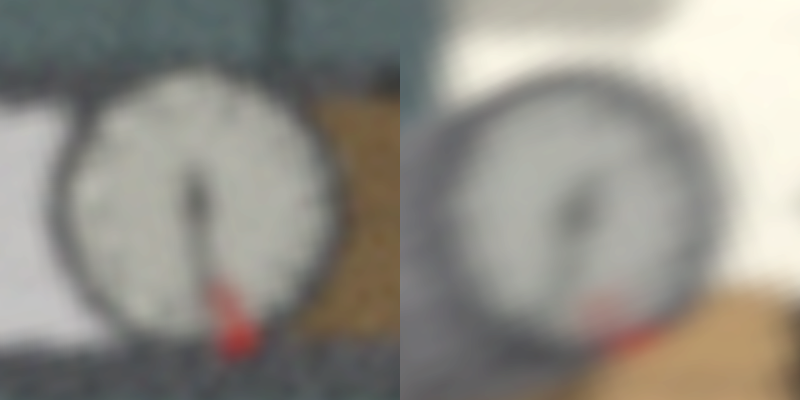

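>>> move_arm(
  rows="-0.013 0 0 0; -0.013 0 0 0; -0.013 0 0 0; -0.013 0 0 0; -0.013 0 0 0; -0.013 0 0 0; -0.013 0 0 0; -0.01 0 0 0",
)

```text
time: 25.32
position: [0.4925, -0.0704, 0.0262]
orientation: [-0.447, 0.447, -0.546, 0.55]
contact_force: [-2.2, -10.8, 5.5]
opening: 0.006
```

```bash
cat >> h.py <<'E'
def blocks():
    p,d=robot.read_camera('top');C=cloud('top',d)
    q=C[120:260,150:410].reshape(-1,3);d=q[:,:2]-O;X=d@tx;L=d@ty
    m=(np.abs(X)<.02)&(q[:,2]>.055)&(q[:,2]<.067)
    h,e=np.histogram(L[m],bins=np.arange(-.24,.26,.01)); print([(round(a,2),int(b)) for a,b in zip(e,h) if b])
    col=p[120:260,150:410].reshape(-1,3).astype(int)[m]; w=(col[:,0]-col[:,2])>35; print('wood L',np.percentile(L[m][w],[1,99]),'alu L',np.percentile(L[m][~w],[1,99]))
E
python3 -c "
from h import *
dial('d22'); blocks()
"
```

```text
t 25.32 pos [ 0.4925 -0.0704  0.0262] X 0.0023 L -0.0995 Z 0.0262 zyaw -11.58 F [ -2.19 -10.79   5.52] op 0.006 q1,q6 [-0.38 -0.17] tilt -1.0
glass z 0.134 177
[(np.float64(0.02), 1), (np.float64(0.03), 24), (np.float64(0.04), 52), (np.float64(0.05), 53), (np.float64(0.06), 47), (np.float64(0.07), 50), (np.float64(0.08), 55), (np.float64(0.09), 49), (np.float64(0.1), 50), (np.float64(0.11), 47), (np.float64(0.12), 50), (np.float64(0.13), 48), (np.float64(0.14), 49), (np.float64(0.15), 50), (np.float64(0.16), 51), (np.float64(0.17), 53), (np.float64(0.18), 47), (np.float64(0.19), 3)]
wood L [0.03559507 0.04774957] alu L [0.03730548 0.18880913]
```

View pics/d22.png

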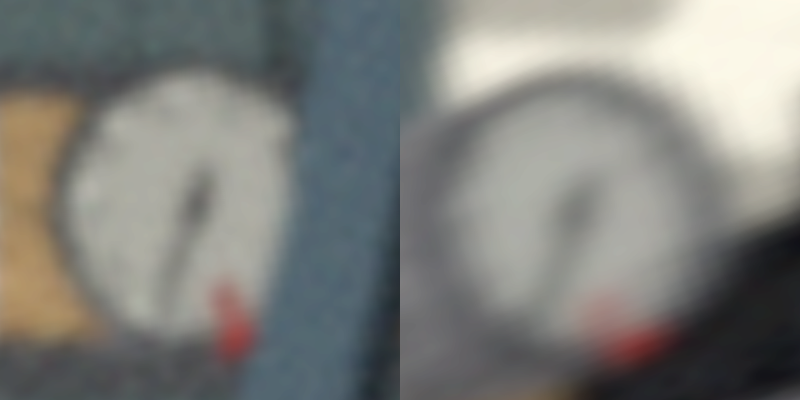

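>>> move_arm(
  rows="-0.0085 0 0 0; -0.0085 0 0 0; -0.0085 0 0 0; -0.0085 0 0 0; 0 0 0 0; 0 0 0 0; 0 0 0 0; 0 0 0 0",
)

```text
time: 26.13
position: [0.4958, -0.053, 0.0259]
orientation: [-0.447, 0.447, -0.547, 0.549]
contact_force: [-0.8, -6.1, 5.2]
opening: 0.002
```

```bash
python3 -c "
from h import *
st(); blocks()
p,d=robot.read_camera('side');crop('side',p,(190,150,320,270),5,'s23')
"
```

```text
t 26.13 pos [ 0.4958 -0.053   0.0259] X 0.0021 L -0.0818 Z 0.0259 zyaw -11.60 F [-0.77 -6.1   5.21] op 0.002 q1,q6 [-0.34 -0.14] tilt -1.0
[(np.float64(0.02), 1), (np.float64(0.03), 24), (np.float64(0.04), 53), (np.float64(0.05), 50), (np.float64(0.06), 49), (np.float64(0.07), 49), (np.float64(0.08), 53), (np.float64(0.09), 50), (np.float64(0.1), 50), (np.float64(0.11), 52), (np.float64(0.12), 52), (np.float64(0.13), 50), (np.float64(0.14), 50), (np.float64(0.15), 49), (np.float64(0.16), 48), (np.float64(0.17), 50), (np.float64(0.18), 54), (np.float64(0.19), 45), (np.float64(0.2), 37)]
wood L [0.03601295 0.06508223] alu L [0.03738635 0.20584527]
```

View pics/s23.png

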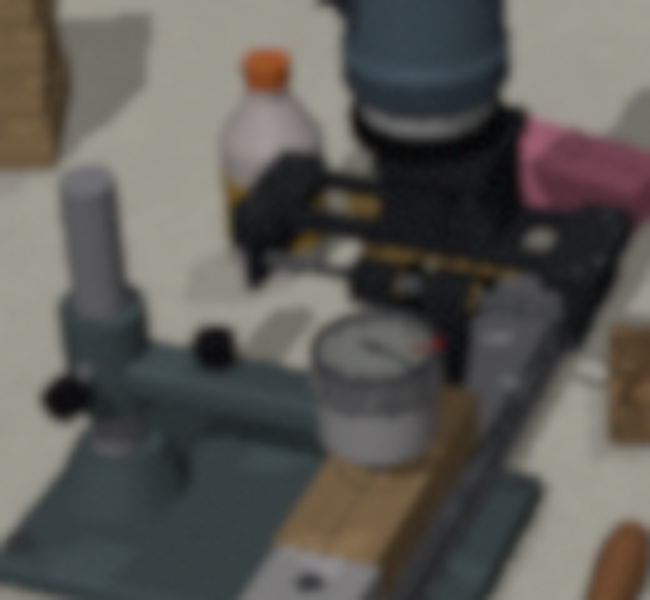

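>>> move_arm(
  rows="0.02 0 0 0; 0.04 0 0 0; 0.06 0 0 0; 0.08 0 0 0; 0 -0.06 0 0; 0 -0.07 0 0; 0 -0.07 0 0; 0 -0.07 0 0",
)

```text
time: 26.9
position: [0.4734, -0.1497, 0.1606]
orientation: [0.447, -0.447, 0.549, -0.548]
contact_force: [0.2, -0.1, -0.3]
opening: 0.004
```

```bash
python3 -c "
from h import *
p,s=dial('d24'); blocks()
crop('top',p,(150,120,410,260),3,'t24')
"
```

```text
t 26.90 pos [ 0.4734 -0.1497  0.1606] X -0.0011 L -0.1810 Z 0.1606 zyaw -11.68 F [ 0.21 -0.13 -0.31] op 0.004 q1,q6 [-0.55 -0.34] tilt -1.0
glass z 0.1342 181
[(np.float64(-0.08), 16), (np.float64(-0.07), 50), (np.float64(-0.06), 53), (np.float64(-0.05), 52), (np.float64(-0.04), 51), (np.float64(-0.03), 26), (np.float64(0.03), 26), (np.float64(0.04), 50), (np.float64(0.05), 54), (np.float64(0.06), 51), (np.float64(0.07), 51), (np.float64(0.08), 47), (np.float64(0.09), 53), (np.float64(0.1), 48), (np.float64(0.11), 52), (np.float64(0.12), 50), (np.float64(0.13), 48), (np.float64(0.14), 49), (np.float64(0.15), 52), (np.float64(0.16), 48), (np.float64(0.17), 53), (np.float64(0.18), 47), (np.float64(0.19), 47), (np.float64(0.2), 36)]
wood L [-0.06777068  0.06383565] alu L [-0.07107022  0.2056495 ]
```

View pics/d24.png

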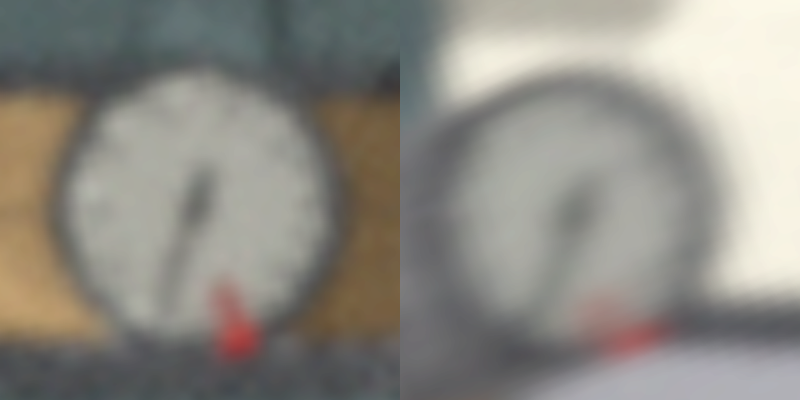

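View pics/t24.png

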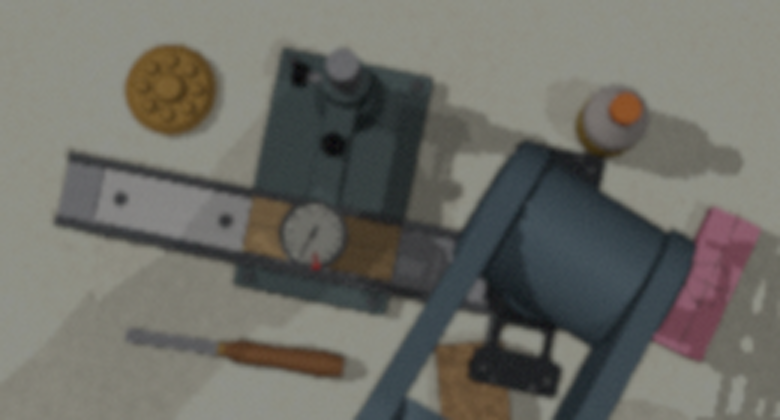

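```bash
python3 -c "
from h import *
print(robot.sign_off()); st()
"
```

```text
the job is handed in; nothing more can be done
None
the job is handed in; nothing more can be done
```

The job is handed in at about 27 s of the 72 s allowed, and my last checks all met the conditions. No verdict was reported.

- **Zero setting:** I slid the master in until its middle was about 4 mm from the contact. I then pushed the head down by its knob until the contact was pressed in about 4.5 mm, with the needle at about 2.8 rad. I turned the bezel 2.53 rad clockwise in one grip and let go. With the hand off, the picture showed the red mark under the needle, within about 0.05 rad.
- **Measuring the blank:** I pushed the blank from its outer end so that it shoved the master out, then moved the arm clear.

| Final check | Measured | Required |
|---|---|---|
| Blank's middle along the track | about −4 mm | within ±20 mm |
| Master's middle along the track | about +136 mm | 120 to 230 mm |
| Needle clockwise of the mark | about 0.58 rad | 0.63 ± 0.45 rad |
| Force reading on the tool | within sensor noise | touching nothing |

The red mark and the head height did not change while the blank slid in. In the final top view the rosette, bottle and gouge stand where they were. The cork block, partly hidden by the arm, looked unmoved.

**Fingertips not as described:** The fingertips really sat about 20 mm behind the reported TCP, not 8 mm ahead of it. My first push therefore passed over the master without touching it. I measured the true offset with the side camera, confirmed it when the fingers met the knob, and used it from then on.

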